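Put the step wedge away in the roll-top test-piece store

ROBOT

A 6-joint arm with a two-finger parallel gripper is mounted at the origin on the work surface. World frame = base frame: x ahead of the robot, y to its left, z up, the work surface at z = 0. Lengths are in m, angles in degrees, forces in N, time in s.
With the tool pointing down it reaches from about 0.375 to 0.9 m from the base axis. Payload 3.1 kg.
Tool frame: the origin (TCP) lies at the very end of the fingers, on their centre line; the grasp point (between the pads) lies 19 mm behind it; z points along the fingers, y is the direction in which the jaws open and shut (so a half turn about z gives the same grasp; the last joint's range is limited). The gripper opens to 87 mm and grips with 3 to 60 N. Pads are 19 mm wide; open, the fingers measure 117 mm over their backs; the gripper's body (75 mm by 190 mm) begins 51 mm behind the grasp point.
Start: joints at [-77.263, 30.224, 82.088, -0, 67.689, -10.227], TCP at [0.244, -0.575, 0.223] pointing down, gripper open.
Joint ranges: [-176.69, 176.69], [-43.24, 126.21], [12.49, 139.97], [-82, 262], [0, 151.66], [-163.58, 163.58]. Speed limits (degrees/s): [159.86, 159.86, 180, 180, 180, 180].

INTERFACE

Orientations are given as a 3x3 rotation matrix whose columns are the frame's x, y, z axes.
In Python, from rig import read_state, capture, hand_in gives the robot as it stands. The module is installed in compiled form; this text tells all that it offers.
- The arm moves only by the tool move_arm, never from a script. Its arguments are lists of equal length, an entry for each row: "linear": the shift along the tool's x, y, z in cm, a list of three; "angular": the turn, a rotation vector about the tool's x, y, z in rad, a list of three; "fingers": the gripper command: -1 is fully open, 1 is shut, values between are in proportion. In form: {"linear": [[tx, ty, tz], ...], "angular": [[wx, wy, wz], ...], "fingers": [fingers, ...]}. A call has 1 to 12 rows; each row is the pose to reach, as a shift and turn from the pose measured when the call began, along the tool's axes at that moment; what a row does not reach only later rows make up. A row lasts 1/12 s, in which the tool goes at most 41.7 mm and 7.16 degrees, less where a joint would pass 70% of its speed; a pose out of reach is approached as far as the arm can. A call with a gripper value outside its range is refused whole. The fingers move at their own pace and stop on an object; the grip force is fixed at half the most. Time passes only in rows, so rows that repeat a pose let the fingers close. It gives the time, the measured TCP pose, the force and the opening at its end, in the units of the state.
- read_state(): the state, without advancing time (a new reading comes with each control period).
- capture(name): name is "side" or "top" or "wrist"; returns a dict with "color" (400x640x3 uint8, red, green, blue), "fx", "fy", "cx", "cy" (pixels), "view" (4x4, takes a point from world to camera coordinates); the wrist camera has in their place "hand_eye" (4x4, takes a point from camera to tool coordinates, whose origin is the TCP and whose axes are the flange's). Camera axes: x right, y down, z forward; pixel columns grow to the right and rows downward; lengths in m; the calibration is good to about 2 mm. A picture is of the moment at which its call begins: read the wrist's pose just before it. There is no depth.
- hand_in(): hands the job in, once; it reports no verdict.
The state is a dict: "time_s": time; "joint_positions": joint angles; "qvel": joint speeds; "tau": joint torques, N m; "position": TCP position; "tcp_rot": TCP orientation; "force": force on the tool from outside, world axes, zero at the start; "moment": the same for the moment, N m; "opening": opening from 0.0 (shut) to 1.0 (fully open).
Only numpy, scipy, OpenCV 4.12 (cv2) and the standard library are available. Lean on these libraries where they do the work, as an engineer would, in place of code of your own. Each camera call takes 0.05 s, during which the arm holds its last target. There are 200 camera calls.

TASK

The aluminium step wedge has been left out on the bench. Roll the store's tambour shutter right up, lay the wedge flat, steps up, in the empty yellow-bottomed recess of the sloping tray inside (either way round; set it down, do not drop it), then roll the shutter fully closed again. Leave the two other test pieces in the tray and the two spray cans where they are.

Things in the scene. Friction and masses are not known exactly. Their poses are not given: they have to be found in the camera images.
- shutter (a joint): how far the tambour shutter is rolled up, as the angle in rad that its bottom rail and pull bar have swung up and back about track_axis: 0 fully closed (rail down on the sill), 1.53 fully open against its stop; starts at 0 to 0.2. About 6 N at the bar moves it and it stays where it is left. The slats follow the bar along the curved track, over the top and down the back
- pull_bar (a point): middle of the shutter's black round pull bar: 14 mm thick, along the store's y, 100 mm free between its end posts, centre 44 mm off the slats. It moves on a circle of 200 mm about track_axis: closed, level with the axis in front of it; open, 265 mm above the bench, nearly over the axis. The slats rise steeply behind the closed bar: lean the tool 20 to 40 degrees back to reach it
- track_axis (a point): axis of the front arc of the shutter's track (slats' outer faces at 155 mm radius), along the store's y, at mid-width, 65 mm above the bench; the point has the store's axes
- store: blue roll-top store, grey slats, screwed to the bench: 330 mm deep (x), 354 wide (y, 330 clear inside), 230 high. Origin on the bench below the track axis; x to the back, z up, front faces -x. A hood covers its rear half; the edge of the opened shutter is 205 mm up, about 30 mm in front of the axis, so reach in with the tool leaning 25 to 40 degrees, square to the tray
- tray (a point): middle of the floor of the middle recess of the black foam tray inside (store frame: x -50 mm, z 80 mm; the point has the store's axes). The tray slopes up to the back at 30 degrees and has three recesses side by side, 80 mm apart along the store's y, each 142 mm long up the slope, 46 mm wide, 10 mm deep. Two hold other test pieces
- nest: yellow floor of the empty recess, 140 x 44 mm, the wedge's place. Origin in the middle of the recess floor; x up the slope (30 degrees), y across to the store's left, z square to the tray
- wedge: aluminium step wedge, 130 mm long (x), 36 mm wide (y), 0.28 to 0.48 kg, with five steps of 26 mm each, 40 mm high at the -x end, then 34, 28, 22 and 16 mm at the +x end. Origin in the middle of its underside; z up through the steps; balance point at x = -11 mm. Starts lying flat on the bench
- weld_coupon: dark steel bar with a weld bead across it, 140 x 36 x 14 mm (bead 18 mm high), lying in another recess of the tray: leave it. Origin in the middle of its underside
- drilled_bar: bright steel bar with four dark holes, 140 x 36 x 24 mm, lying in another recess: leave it. Origin in the middle of its underside
- can_a: green spray can with a white band and a green cap, 52 mm diameter, 165 mm high, standing on the bench to the right: leave it. Origin in the middle of its foot
- can_b: white spray can with a green band and a green cap, 52 mm diameter, 165 mm high, standing on the bench to the left: leave it. Origin in the middle of its foot
Mind the look-alikes: they are no part of the job. What is shaped like the wedge but orange or turquoise is not meant.

How it is judged (in metres and radians):
On the way, in this order (a step that is already met when the one before it is completed fails the run):
1. the shutter is rolled right up (at least 1.35 of its 1.53 rad) (value of joint shutter above 1.35 rad), for 0.2 s.
2. the wedge lies flat in the empty recess, let go and at rest, with the shutter still up (x of wedge in the frame of nest between -0.012 and 0.012 m and y of wedge in the frame of nest between -0.01 and 0.01 m and z of wedge in the frame of nest between -0.004 and 0.005 m and angle between the z axis of wedge and the z axis of nest, either way round below 0.07 rad and contact force between the fingers and wedge below 0.1 N and linear speed of wedge below 0.02 m/s and value of joint shutter above 0.8 rad), for 0.3 s.
At the end, for the whole second after the job is handed in: the wedge lies steps up and flat (within 4 degrees) on the floor of the empty recess, its middle within 12 mm along and 10 mm across of the recess middle, let go and at rest, and the shutter is closed to within 0.05 rad (8 mm) (x of wedge in the frame of nest between -0.012 and 0.012 m and y of wedge in the frame of nest between -0.01 and 0.01 m and z of wedge in the frame of nest between -0.004 and 0.005 m and angle between the z axis of wedge and the z axis of nest, either way round below 0.07 rad and contact force between the fingers and wedge below 0.1 N and linear speed of each of wedge, weld_coupon, drilled_bar below 0.02 m/s and value of joint shutter below 0.05 rad); the robot touches nothing.
It fails at once if the wedge is dropped: it falls free, with no finger on it, at over 0.5 m/s (from about 13 mm) (contact force between the fingers and wedge below 0.1 N and linear speed of wedge above 0.5 m/s).
It fails at once if another test piece in the tray is shifted by more than 15 mm (distance of any of weld_coupon, drilled_bar from where it was at the start of the episode above 0.015 m).
It fails at once if a spray can is shifted by more than 30 mm or knocked over (distance of any of can_a, can_b from where it was at the start of the episode above 0.03 m).
It also fails if it takes over 72 s, if anything falls off the work surface, if the arm or the gripper's body presses on something with over 40 N, if the wrist force passes 120 N, or if a joint passes its speed limit or range.

## Working session

There is one attempt and no reset: what is moved stays moved. The work goes in short steps, Python scripts to look and compute and a tool call to move; the robot and the scene stay as the last step left them, time stands still between calls to the robot, and variables do not carry over. Pictures are saved under pics/ and viewed, about 8 in all and at most 12, crops included, and the job is handed in when it is done.

Besides the shell and the picture viewer there is one more tool, called after "Call:" in YAML: its name, and indented under it one key for each argument. move_arm: Moves the arm, as the interface text tells. Its arguments: {"type":"object","properties":{"linear":{"type":"array"},"angular":{"type":"array"},"fingers":{"type":"array"}},"required":["linear","angular","fingers"]}

```bash
mkdir -p pics
cat > h.py <<'E'
import numpy as np, cv2
from scipy.spatial.transform import Rotation as R
from rig import read_state, capture, hand_in
def snap(cam,name):
    s=read_state(); c=capture(cam); cv2.imwrite(f'pics/{name}.png',c['color'][:,:,::-1])
    if cam=='wrist':
        T=np.eye(4);T[:3,:3]=s['tcp_rot'];T[:3,3]=s['position'];V=np.linalg.inv(T@np.array(c['hand_eye']))
    else: V=np.array(c['view'])
    K=np.array([[c['fx'],0,c['cx']],[0,c['fy'],c['cy']],[0,0,1]])
    np.savez(f'pics/{name}.npz',V=V,K=K); return c
def load(n): d=np.load(f'pics/{n}.npz'); return d['V'],d['K']
def ray(n,uv):
    V,K=load(n); I=np.linalg.inv(V); d=I[:3,:3]@np.linalg.inv(K)@[*uv,1]; return I[:3,3],d
def atz(n,uv,z):
    o,d=ray(n,uv); return o+d*(z-o[2])/d[2]
def proj(n,p):
    V,K=load(n); p=np.atleast_2d(p); q=(V[:3,:3]@p.T+V[:3,3:]); q=K@q; return (q[:2]/q[2]).T
def tomove(P,Rm=None,s=None):
    s=s or read_state(); R0=np.array(s['tcp_rot']); d=R0.T@(np.array(P)-s['position'])*100
    w=np.zeros(3) if Rm is None else R.from_matrix(R0.T@Rm).as_rotvec()
    return d.round(2),w.round(4)
E
python3 - <<'E'
from h import *
import pprint
pprint.pprint(read_state())
for c in('top','side'):
    snap(c,c+'0'); V,K=load(c+'0'); print(c,np.linalg.inv(V)[:3].round(3),K[0,0])
E
```

```text
{'force': array([-0.76089881, -0.37750779, -0.34300434]),
 'joint_positions': array([-7.72637182e+01,  3.02783747e+01,  8.21572557e+01,  1.45933868e-04,
        6.76902250e+01, -1.02260945e+01]),
 'moment': array([0.0061335 , 0.007263  , 0.04089005]),
 'opening': 0.9992161743565353,
 'position': array([ 0.24370179, -0.57471914,  0.22157317]),
 'qvel': array([-0.08327205,  0.00393783, -0.05359497, -0.02480674, -0.00302838,
        0.05657628]),
 'tau': array([ 5.49738033e-04, -4.40037739e+01, -1.76595926e+01,  6.31685229e-02,
        5.83210762e-02, -1.90201004e-04]),
 'tcp_rot': array([[ 9.20761704e-01,  3.90125175e-01, -4.81970466e-04],
       [ 3.90125275e-01, -9.20759294e-01,  2.14306291e-03],
       [ 3.92284007e-04, -2.16127912e-03, -9.99997587e-01]]),
 'time_s': 0.0}
top [[ 0.009 -0.991  0.132  0.4  ]
 [-1.    -0.011 -0.014  0.051]
 [ 0.016 -0.132 -0.991  1.584]] 481.2893246415663
side [[-0.012  0.953 -0.301  1.02 ]
 [ 1.     0.009 -0.011  0.072]
 [-0.008 -0.301 -0.953  1.383]] 475.1890741283554
```

View pics/top0.png

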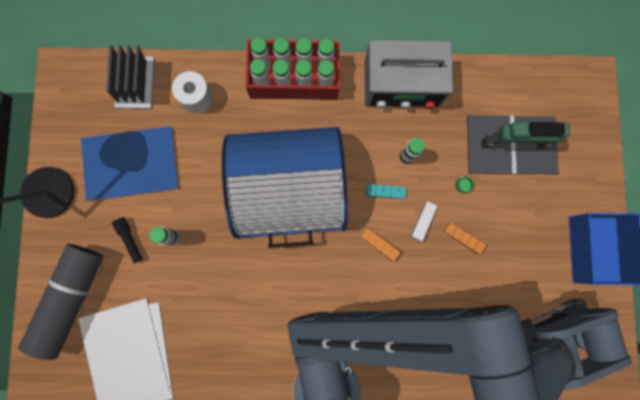

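View pics/side0.png

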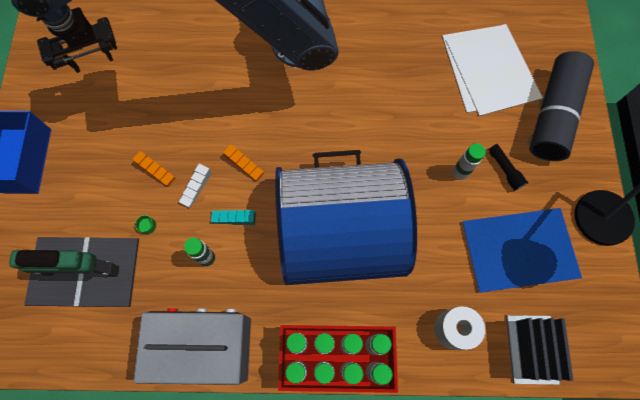

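Run:
```python
from h import *
a=cv2.imread('pics/top0.png');b=cv2.imread('pics/side0.png')
f=lambda i,x,y,w,h,s:cv2.resize(i[y:y+h,x:x+w],None,fx=s,fy=s,interpolation=cv2.INTER_CUBIC)
# top: 215..455 x 115..265 ->x3.33 ; side: 170..430,140..290
A=f(a,215,120,240,145,3.333);A=A[:, :800]
B=f(b,170,145,250,146,3.2)
cv2.imwrite('pics/crop1.png',A);cv2.imwrite('pics/crop2.png',B)
```

```text
(no output)
```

View pics/crop1.png

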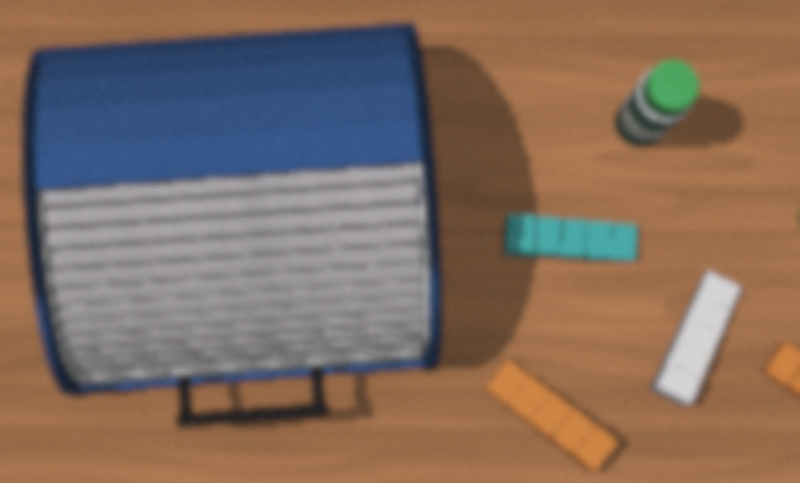

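View pics/crop2.png

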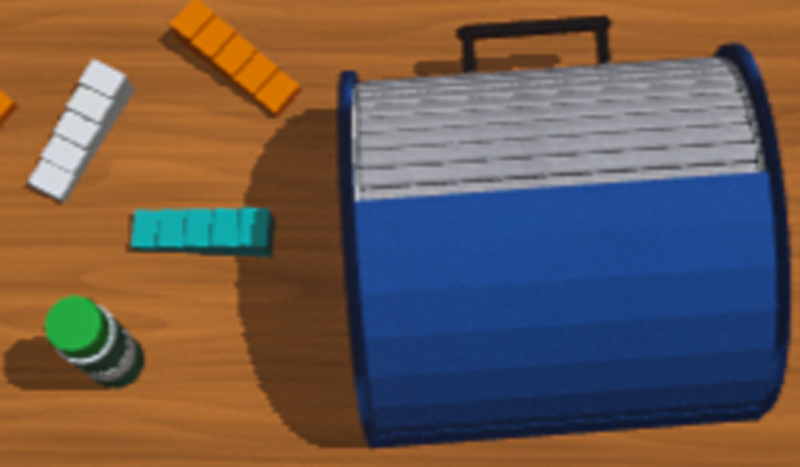

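```bash
cat >> h.py <<'E'
def tri(obs):
    A=np.zeros((3,3));b=np.zeros(3)
    for n,uv in obs:
        o,d=ray(n,uv);d=d/np.linalg.norm(d);M=np.eye(3)-np.outer(d,d);A+=M;b+=M@o
    return np.linalg.solve(A,b)
E
python3 - <<'E'
from h import *
t=lambda u,v:('top0',(215+u/3.333,120+v/3.333)); s=lambda u,v:('side0',(170+u/3.2,145+v/3.2))
# bar: top left (y+) = side right
L=tri([t(183,418),s(605,22)]);Rr=tri([t(323,408),s(464,33)]);print('bar',L,Rr,(L+Rr)/2,np.linalg.norm(L-Rr))
d=Rr-L;print('yaw from bar',np.degrees(np.arctan2(d[0],-d[1])))
# hood front edge corners
hl=tri([t(40,189),s(762,173)]);hr=tri([t(422,163),s(357,200)]);print('hood',hl,hr,np.linalg.norm(hl-hr));d=hr-hl;print('yaw',np.degrees(np.arctan2(d[0],-d[1])))
# store outer top-back 
print('sill corners z~0',atz(*t(75,391),0.0),atz(*t(437,367),0.0))
# wedge: top picture corners & side
for z in(0.0,.016,.04):
  print(z,[atz(*t(*p),z)[:2].round(4) for p in((708,271),(741,287),(690,405),(653,388))])
print('wedge tri',tri([t(708,271),s(62,200)]),tri([t(690,405),s(94,60)]),tri([t(741,287),s(29,183)]),tri([t(653,388),s(131,82)]))
print('can_a',atz(*t(672,86),.165)); print('can b',atz('top0',(160,235),.165))
E
```

```text
bar [0.45064272 0.18413987 0.08467803] [0.46126491 0.05391594 0.08110108] [0.45595381 0.11902791 0.08288955] 0.13070538428646042
yaw from bar 4.663212322545956
hood [0.64082103 0.29758368 0.22143236] [ 0.66711713 -0.02862621  0.22285719] 0.3272711486871776
yaw 4.608704861854445
sill corners z~0 [0.47886345 0.29583287 0.        ] [ 0.50611064 -0.06027114  0.        ]
0.0 [array([ 0.6048, -0.3311]), array([ 0.5891, -0.3638]), array([ 0.4711, -0.3105]), array([ 0.4875, -0.2741])]
0.016 [array([ 0.6027, -0.3272]), array([ 0.5872, -0.3596]), array([ 0.4704, -0.3068]), array([ 0.4867, -0.2708])]
0.04 [array([ 0.5996, -0.3214]), array([ 0.5843, -0.3533]), array([ 0.4694, -0.3014]), array([ 0.4853, -0.2659])]
wedge tri [ 0.60375862 -0.32713638  0.00527318] [ 0.46967548 -0.30208314  0.02793984] [ 0.58783103 -0.3593444   0.00746997] [ 0.4865192  -0.26869482  0.01383809]
can_a [ 0.75258721 -0.26191263  0.165     ]
can b [0.47516393 0.49694289 0.165     ]
```

```bash
cat >> h.py <<'E'
yaw=np.radians(4.64); X=np.array([np.cos(yaw),np.sin(yaw),0]);Y=np.array([-np.sin(yaw),np.cos(yaw),0]);Z=np.array([0,0,1.])
AX=np.array([.6545,.135,.065])
def S(x,y,z): return AX*[1,1,0]+x*X+y*Y+z*Z
def lean(deg,along='y'): # tool z down+forward; along= store axis of tool x ('y': jaws fore-aft)
    a=np.radians(deg); tz=np.sin(a)*X-np.cos(a)*Z
    if along=='y': tx=Y; ty=np.cross(tz,tx)
    else: ty=-Y if along=='-Y' else Y; tx=np.cross(ty,tz)
    return np.c_[tx,ty,tz]
def bar(th): return AX+.2*(-np.cos(th)*X+np.sin(th)*Z)
E
python3 - <<'E'
from h import *
L=lean(30); print(bar(.09)); print(tomove(bar(.09)-.07*L[:,2],L))
E
```

```text
[0.45596227 0.11888652 0.08297571]
(array([ 43.28, -56.68,   7.93]), array([-0.4543,  0.3256, -1.2212]))
```

Call:
move_arm:
  linear:
    - [43.3,-56.7,7.9]
    - [43.3,-56.7,7.9]
    - [43.3,-56.7,7.9]
    - [43.3,-56.7,7.9]
    - [43.3,-56.7,7.9]
    - [43.3,-56.7,7.9]
    - [43.3,-56.7,7.9]
    - [43.3,-56.7,7.9]
    - [43.3,-56.7,7.9]
    - [43.3,-56.7,7.9]
    - [43.3,-56.7,7.9]
    - [43.3,-56.7,7.9]
  angular:
    - [-0.454,0.326,-1.221]
    - [-0.454,0.326,-1.221]
    - [-0.454,0.326,-1.221]
    - [-0.454,0.326,-1.221]
    - [-0.454,0.326,-1.221]
    - [-0.454,0.326,-1.221]
    - [-0.454,0.326,-1.221]
    - [-0.454,0.326,-1.221]
    - [-0.454,0.326,-1.221]
    - [-0.454,0.326,-1.221]
    - [-0.454,0.326,-1.221]
    - [-0.454,0.326,-1.221]
  fingers: [0,0,0,0,0,0,0,0,0,0,0,0]

```text
time_s: 1.1
position: [0.3579, -0.1408, 0.1731]
tcp_rot: [[-0.07, 0.865, 0.497], [0.998, 0.061, 0.036], [0.001, 0.498, -0.867]]
force: [0.7, 0.8, -0.2]
opening: 0.503
```

Run:
```python
from h import *
L=lean(30); print(tomove(bar(.09)-.07*L[:,2],L)); print(read_state()['joint_positions'])
```

```text
(array([25.18,  5.56,  6.62]), array([-0.002 ,  0.0045, -0.0095]))
[ -62.07919225   15.85137648  138.0266816    66.18314623   29.89141021
 -125.96062463]
```

Call:
move_arm:
  linear:
    - [25.2,5.6,6.6]
    - [25.2,5.6,6.6]
    - [25.2,5.6,6.6]
    - [25.2,5.6,6.6]
    - [25.2,5.6,6.6]
    - [25.2,5.6,6.6]
    - [25.2,5.6,6.6]
    - [25.2,5.6,6.6]
    - [25.2,5.6,6.6]
    - [25.2,5.6,6.6]
  angular:
    - [0,0,0]
    - [0,0,0]
    - [0,0,0]
    - [0,0,0]
    - [0,0,0]
    - [0,0,0]
    - [0,0,0]
    - [0,0,0]
    - [0,0,0]
    - [0,0,0]
  fingers: [0,0,0,0,0,0,0,0,0,0]

```text
time_s: 1.93
position: [0.4221, 0.1179, 0.1453]
tcp_rot: [[-0.072, 0.866, 0.495], [0.997, 0.06, 0.041], [0.006, 0.497, -0.868]]
force: [0.9, -0.1, 0.2]
opening: 0.501
```

Run:
```python
from h import *
L=lean(30); print(tomove(bar(.09)-.07*L[:,2],L)); print(read_state()['joint_positions'])
c=snap('wrist','w1'); print(np.array(c['hand_eye']).round(3)); print(proj('w1',[bar(.09),bar(.09)+.05*Y,bar(.09)-.05*Y]))
```

```text
(array([-0.18, -0.19,  0.09]), array([-0.0037, -0.0008, -0.0103]))
[  -1.19343242   22.7867563   135.21949232  158.9151212     8.20689525
 -163.5874374 ]
[[-0.    -0.954 -0.301  0.083]
 [ 1.    -0.     0.001 -0.   ]
 [-0.001 -0.301  0.954 -0.163]
 [ 0.     0.     0.     1.   ]]
[[316.68665085 213.90759245]
 [315.90674638 154.70946284]
 [317.3776352  266.35629994]]
```

```bash
cat > kin.py <<'E'
from h import *
from scipy.optimize import least_squares
def rz(a): return R.from_euler('z',a,degrees=True).as_matrix()
def ry(a): return R.from_euler('y',a,degrees=True).as_matrix()
def fk(q,p):
    a1,h,L2,L3,e,d=p
    A=rz(q[0]);P=A@[a1,0,h];A=A@ry(q[1]);P=P+A@[0,0,L2];A=A@ry(q[2]);P=P+A@[e,0,L3]
    A=A@rz(q[3])@ry(q[4])@rz(q[5]+90);return A,P+A@[0,0,d]
E
python3 - <<'E'
from kin import *
s=read_state()
D=[([-7.72637182e+01,3.02783747e+01,8.21572557e+01,0,6.76902250e+01,-1.02260945e+01],[.2437,-.57472,.22157]),
([-62.07919225,15.85137648,138.0266816,66.18314623,29.89141021,-125.96062463],[0.3579,-0.1408,0.1731]),(s['joint_positions'],s['position'])]
f=lambda p:np.concatenate([fk(q,p)[1]-x for q,x in D])
r=least_squares(f,[0,.3,.4,.4,0,.25]);print(r.x.round(4),np.abs(r.fun).max());np.save('p.npy',r.x)
print(fk(s['joint_positions'],r.x)[0].round(3)-s['tcp_rot'].round(3))
# ik for wrist aligned: solve q for grasp leans
def ik(P,Rm,q0):
    g=lambda q:np.r_[(fk(q,r.x)[1]-P)*10,(fk(q,r.x)[0]-Rm).ravel()]
    k=least_squares(g,q0,bounds=([-176,-43,12.5,-82,-60,-163],[176,126,140,262,151,163]));return k.x.round(1),np.abs(k.fun).max().round(4)
for l in(0,10,20,30):
  for th in(.09,.4,.8,1.2,1.53):
    Lm=lean(l);print(l,th,ik(bar(th)+.019*Lm[:,2],Lm,[13,40,110,0,10,10]))
E
```

```text
[0.1407 1.1378 0.1381 0.5529 0.2772 0.5671] 0.10826247185241719
[[0. 0. 0.]
 [0. 0. 0.]
 [0. 0. 0.]]
0 0.09 (array([14.6, 57.8, 75.4, -0. , 46.8, 10. ]), np.float64(0.0))
0 0.4 (array([14.3, 35.7, 92.3, -0. , 52. ,  9.7]), np.float64(0.0))
0 0.8 (array([ 13.5,  18.3, 101.1,   0. ,  60.7,   8.9]), np.float64(0.0))
0 1.2 (array([12.5, 21.3, 91.1,  0. , 67.6,  7.9]), np.float64(0.0))
0 1.53 (array([11.7, 36.1, 72.2,  0. , 71.7,  7.1]), np.float64(0.0))
10 0.09 (array([17.1, 49.8, 91.3, -4.4, 29.2, 16.1]), np.float64(0.0))
10 0.4 (array([ 16.6,  20.8, 113.4,  -3.5,  36. ,  14.7]), np.float64(0.0))
10 0.8 (array([ 15.4, -14. , 135.2,  -2.5,  49. ,  12.2]), np.float64(0.0))
10 1.2 (array([ 14. , -10.6, 125.2,  -2. ,  55.5,  10.3]), np.float64(0.0))
10 1.53 (array([ 12.9,   9.4, 103.3,  -1.7,  57.4,   9.1]), np.float64(0.0))
20 0.09 (array([ 21.1,  55.8,  94.5, -28.1,  11.9,  43.1]), np.float64(0.0))
20 0.4 (array([ 20.3,  21.6, 121.4, -17. ,  18.4,  30.9]), np.float64(0.0))
20 0.8 (array([ 21.8, -14.9, 140. , -12. ,  41.3,  25.8]), np.float64(0.0839))
20 1.2 (array([ 17.3, -24.5, 140. ,  -6.8,  50.1,  16.7]), np.float64(0.0772))
20 1.53 (array([ 14.5, -19.2, 134.7,  -4.8,  44.8,  12.7]), np.float64(0.0))
30 0.09 (array([ 27.9,  75.5,  84.1,  56.7, -13.7, -35.5]), np.float64(0.0))
30 0.4 (array([ 26.3,  44.8, 110.1,  73.5, -11.1, -54.2]), np.float64(0.0))
30 0.8 (array([ 26. ,   4.9, 140. , 109.4, -12.8, -91.6]), np.float64(0.047))
30 1.2 (array([ 29.1,  -0.9, 140. , 113.2, -19.5, -94.3]), np.float64(0.1155))
30 1.53 (array([ 20.9, -17. , 140. , -21.3,  31.7,  32.9]), np.float64(0.0788))
```

View pics/w1.png

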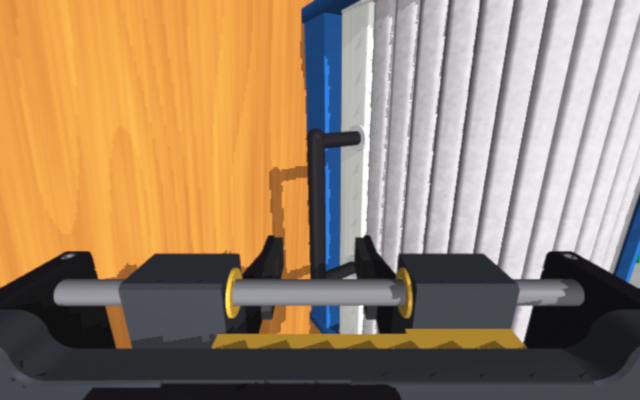

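```bash
cat > f.py <<'E'
from kin import *
s=read_state()
D=[([-7.72637182e+01,3.02783747e+01,8.21572557e+01,0,6.76902250e+01,-1.02260945e+01],[.2437,-.57472,.22157]),
([-62.07919225,15.85137648,138.0266816,66.18314623,29.89141021,-125.96062463],[0.3579,-0.1408,0.1731]),(s['joint_positions'],s['position'])]
for q,x in D:
    A,_=fk(q,[0]*6); print(np.degrees(np.arctan2(x[1],x[0])),q[0], A[:,2])
f=lambda p:np.concatenate([fk(q,p)[1]-x for q,x in D])
# linear problem
J=np.array([f(np.eye(6)[i])-f(np.zeros(6)) for i in range(6)]).T
p,res,rk,sv=np.linalg.lstsq(J,-f(np.zeros(6)),rcond=None);print(p,f(p).round(3),sv)
E
python3 f.py
```

```text
-67.02147363870279 -77.2637182 [-4.84268664e-04  2.14254256e-03 -9.99997587e-01]
-21.474972866741062 -62.07919225 [ 0.49697689  0.03586    -0.86702251]
15.626094221761063 -1.1931549955349698 [ 0.49512369  0.04139014 -0.86783604]
[0.14069352 1.13782613 0.13812063 0.55286387 0.27715727 0.56710489] [-0.108 -0.024  0.001  0.005  0.008 -0.013  0.003 -0.098  0.011] [3.27734909 2.51978024 0.7480045  0.51380136 0.2885006  0.05436314]
```

```bash
sed -i 's/a1,h,L2,L3,e,d=p/a1,h,L2,L3,e,d,b=p/; s/@\[a1,0,h\]/@[a1,b,h]/' kin.py
cat > f.py <<'E'
from kin import *
s=read_state()
D=[([-7.72637182e+01,3.02783747e+01,8.21572557e+01,0,6.76902250e+01,-1.02260945e+01],[.2437,-.57472,.22157]),
([-62.07919225,15.85137648,138.0266816,66.18314623,29.89141021,-125.96062463],[0.3579,-0.1408,0.1731]),(s['joint_positions'],s['position'])]
f=lambda p:np.concatenate([fk(q,p)[1]-x for q,x in D])
J=np.array([f(np.eye(7)[i])-f(np.zeros(7)) for i in range(7)]).T
p,res,rk,sv=np.linalg.lstsq(J[:,[0,1,2,3,5,6]],-f(np.zeros(7)),rcond=None);p=np.r_[p[:4],0,p[4:]];print(p,f(p).round(4),sv);np.save('p.npy',p)
def ik(P,Rm,q0,lo=(-176,-43,12.5,-82,-1,-163),hi=(176,126,140,262,151,163)):
    g=lambda q:np.r_[(fk(q,p)[1]-P)*10,(fk(q,p)[0]-Rm).ravel()]
    k=least_squares(g,q0,bounds=(lo,hi));return k.x.round(1),np.abs(k.fun).max().round(4)
for sg in(1,-1):
 for l in(15,20,25,30,40):
  for th in(.09,.5,1,1.53):
    Lm=lean(l)@np.diag([sg,sg,1]);q0=[13,40,110,0,10,10 if sg==1 else -163]
    q1=[13,40,110,180,10,-163 if sg==1 else 10]
    print(sg,l,th,*ik(bar(th)+.019*Lm[:,2],Lm,q0),*ik(bar(th)+.019*Lm[:,2],Lm,q1))
E
python3 f.py
```

```text
[-0.17215827 -0.1727232   0.91683322  0.34277142  0.          0.25759862
  0.11911273] [ 0.0062  0.0095  0.0091 -0.0173  0.0033  0.005   0.0191  0.0052 -0.0141] [3.14185266 2.13171963 1.74888783 0.67157058 0.24790615 0.11601762]
1 15 0.09 [ -0.8  28.6 129.8  11.9   6.8 -17. ] 0.0 [ -0.8  28.6 129.8  11.9   6.8 -17. ] 0.0
1 15 0.5 [ -0.5  24.4 117.8   3.4  22.9  -8. ] 0.0 [   0.4   24.   127.7  159.    -1.  -163. ] 0.2016
1 15 1 [  0.3  24.4 101.    1.8  39.7  -5.6] 0.0 [   0.9   22.5  119.1  159.6   -1.  -163. ] 0.3503
1 15 1.53 [ 1.  28.9 84.1  1.2 52.  -4.3] 0.0 [   1.4   25.5  109.1  160.2   -1.  -163. ] 0.4429
1 20 0.09 [  -1.    28.5  133.3  131.7    2.6 -137.1] 0.0 [  -1.    28.5  133.3  131.7    2.6 -137.1] 0.0
1 20 0.5 [ -0.7  23.9 120.9   6.9  15.3 -11.7] 0.0 [   0.5   23.9  127.3  159.2   -1.  -163. ] 0.1269
1 20 1 [ 1.000e-01  2.360e+01  1.042e+02  2.900e+00  3.230e+01 -6.800e+00] 0.0 [   0.9   22.4  118.7  159.7   -1.  -163. ] 0.2735
1 20 1.53 [ 0.9 28.  87.6  1.8 44.5 -4.9] 0.0 [   1.5   25.5  108.7  160.3   -1.  -163. ] 0.3646
1 25 0.09 [ -0.   28.3 132.3 -20.4  -1.   1
[... 2731 characters left out ...]
-77.6   -1.  -106.5] 0.0248 [ -1.3  23.5 127.8 111.1   3.2  63.7] 0.0
-1 30 1 [   3.    22.6  111.8  -18.    14.3 -163. ] 0.0886 [  0.7  22.3 118.  197.   -1.  -20.2] 0.1279
-1 30 1.53 [   4.4   26.5   96.1  -16.4   25.7 -163. ] 0.122 [  1.3  25.4 108.  190.3  -1.  -13. ] 0.2163
-1 40 0.09 [   0.2   27.7  131.1  -20.9   -1.  -163. ] 0.2677 [ -0.2  29.  140.  177.   21.4  -1.2] 0.1077
-1 40 0.5 [   0.3   23.3  126.6  -20.6   -1.  -163. ] 0.1279 [ -1.9  24.1 135.2 167.4  19.6   6.9] 0.0
-1 40 1 [   0.4   22.1  117.8  -82.    -1.  -101.2] 0.0297 [  0.4  22.1 117.7 262.   -1.  -85.2] 0.0297
-1 40 1.53 [   2.8   25.6  102.8  -18.1   10.3 -163. ] 0.0753 [  1.3  25.4 107.2 201.9  -1.  -24.3] 0.0844
```

```bash
sed -i '/^for sg/,$d' f.py
cat > g.py <<'E'
from f import *
for al in(12,18):
 for l in(25,28,30):
  q=s['joint_positions']
  for th in(.09,.3,.5,.75,1,1.25,1.53):
    Lm=lean(l)@ry(al); k=ik(bar(th)+.019*Lm[:,2],Lm,np.clip(q,[-175,-42,13,-81,0,-162],[175,125,139,261,150,162])); q=k[0]; print(al,l,th,*k)
E
python3 g.py
```

```text
[-0.17215827 -0.1727232   0.91683322  0.34277142  0.          0.25759862
  0.11911273] [ 0.0062  0.0095  0.0091 -0.0173  0.0033  0.005   0.0191  0.0052 -0.0141] [3.14185266 2.13171963 1.74888783 0.67157058 0.24790615 0.11601762]
12 25 0.09 [  -9.3   29.   138.4  116.5   19.7 -131.1] 0.0
12 25 0.3 [  -9.    25.8  132.1   88.5   17.4 -101.4] 0.0
12 25 0.5 [ -8.4  23.7 125.5  63.4  19.3 -74.4] 0.0
12 25 0.75 [ -7.5  22.6 117.   44.   24.7 -52.7] 0.0
12 25 1 [ -6.4  22.9 108.5  33.9  30.6 -40.5] 0.0
12 25 1.25 [ -5.4  24.4 100.4  28.2  35.8 -33. ] 0.0
12 25 1.53 [ -4.4  27.1  92.1  24.6  40.5 -27.7] 0.0
12 28 0.09 [  -9.5   29.2  140.   124.6   22.1 -140.1] 0.0104
12 28 0.3 [  -9.4   25.8  134.3  103.9   18.8 -117.7] 0.0
12 28 0.5 [ -8.8  23.6 127.6  77.7  18.4 -89.6] 0.0
12 28 0.75 [ -7.8  22.4 119.   53.4  22.1 -62.8] 0.0
12 28 1 [ -6.7  22.6 110.5  40.   27.2 -47.2] 0.0
12 28 1.25 [ -5.6  24.  102.4  32.6  32.1 -37.9] 0.0
12 28 1.53 [ -4.6  26.7  94.2  27.9  36.5 -31.6] 0.0
12 30 0.09 [  -9.4   29.1  140.   126.    22.5 -141.6] 0.0307
12 30 0.3 [  -9.7   25.9  135.8  112.8   20.5 -127
[... 720 characters left out ...]
 0.3 [ -13.1   26.4  134.8   95.5   25.6 -113.4] 0.0
18 28 0.5 [-12.4  24.1 128.   77.4  25.9 -92.7] 0.0
18 28 0.75 [-11.1  22.8 119.4  60.1  28.9 -72. ] 0.0
18 28 1 [ -9.7  23.  110.9  48.9  33.  -57.8] 0.0
18 28 1.25 [ -8.4  24.4 102.8  41.9  37.  -48.2] 0.0
18 28 1.53 [ -7.1  27.   94.6  37.1  40.7 -41.1] 0.0
18 30 0.09 [ -13.1   29.6  140.   111.4   27.2 -132. ] 0.0365
18 30 0.3 [ -13.5   26.5  136.2  102.1   26.9 -121. ] 0.0
18 30 0.5 [ -12.7   24.1  129.4   84.3   26.  -100.4] 0.0
18 30 0.75 [-11.4  22.7 120.8  65.9  28.  -78.4] 0.0
18 30 1 [-10.   22.8 112.2  53.4  31.5 -62.9] 0.0
18 30 1.25 [ -8.6  24.2 104.2  45.5  35.1 -52.3] 0.0
18 30 1.53 [ -7.2  26.7  96.   40.   38.5 -44.5] 0.0
```

```bash
cat > g.py <<'E'
from kin import *
Lm=lean(25)@ry(12); print(tomove(bar(.09)-.05*Lm[:,2],Lm))
E
python3 g.py
```

```text
(array([-1.23,  0.27,  2.22]), array([ 0.0844,  0.2077, -0.0016]))
```

Call:
move_arm:
  linear:
    - [-1.2,0.3,2.2]
    - [-1.2,0.3,2.2]
    - [-1.2,0.3,2.2]
    - [-1.2,0.3,2.2]
    - [-1.2,0.3,2.2]
  angular:
    - [0.084,0.208,0]
    - [0.084,0.208,0]
    - [0.084,0.208,0]
    - [0.084,0.208,0]
    - [0.084,0.208,0]
  fingers: [0.22,0.22,0.22,0.22,0.22]

```text
time_s: 2.4
position: [0.4438, 0.1095, 0.1347]
tcp_rot: [[-0.142, 0.876, 0.461], [0.982, 0.066, 0.177], [0.125, 0.478, -0.869]]
force: [-0.5, -0.1, 0.1]
opening: 0.396
```

```bash
cat > g.py <<'E'
from kin import *
Lm=lean(25)@ry(12); print(tomove(bar(.09)+.016*Lm[:,2],Lm));print(read_state()['joint_positions'])
snap('wrist','w2'); print(proj('w2',[bar(.09),bar(.09)+.05*Y,bar(.09)-.05*Y]))
E
python3 g.py
```

```text
(array([ 0.21, -1.45,  6.81]), array([0.0619, 0.0692, 0.0059]))
[ -10.77293196   25.13615975  133.34193093  105.35008101   15.67338892
 -119.61154117]
[[301.38709756 218.69648235]
 [300.40784098 153.98268444]
 [302.29849926 278.92611615]]
```

View pics/w2.png

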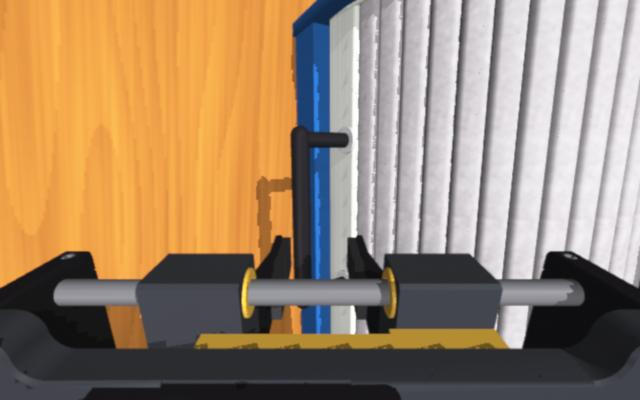

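Call:
move_arm:
  linear:
    - [0.2,-1.45,0.5]
    - [0.2,-1.45,0.5]
    - [0.2,-1.45,2]
    - [0.2,-1.45,4]
    - [0.2,-1.45,5.5]
    - [0.2,-1.45,6.8]
    - [0.2,-1.45,6.8]
    - [0.2,-1.45,6.8]
  angular:
    - [0.062,0.07,0]
    - [0.062,0.07,0]
    - [0.062,0.07,0]
    - [0.062,0.07,0]
    - [0.062,0.07,0]
    - [0.062,0.07,0]
    - [0.062,0.07,0]
    - [0.062,0.07,0]
  fingers: [0.22,0.22,0.22,0.22,0.22,0.22,0.22,0.22]

```text
time_s: 3.12
position: [0.463, 0.1214, 0.0682]
tcp_rot: [[-0.173, 0.903, 0.394], [0.967, 0.08, 0.241], [0.186, 0.422, -0.887]]
force: [-0.8, -0.5, 0.2]
opening: 0.39
```

```bash
python3 g.py
```

```text
(array([ 0.16, -0.03, -0.04]), array([-0.0017, -0.0001,  0.0065]))
[ -10.75905653   36.54009131  130.34933584  113.01816004   19.67430267
 -129.35063363]
[[318.13314239 261.56924641]
 [318.72673742 171.65275918]
 [317.57328519 346.37520032]]
```

Close on the bar.

Call:
move_arm:
  linear:
    - [0,0,0]
    - [0,0,0]
    - [0,0,0]
    - [0,0,0]
    - [0,0,0]
    - [0,0,0]
  angular:
    - [0,0,0]
    - [0,0,0]
    - [0,0,0]
    - [0,0,0]
    - [0,0,0]
    - [0,0,0]
  fingers: [1,1,1,1,1,1]

```text
time_s: 3.67
position: [0.4622, 0.1212, 0.0689]
tcp_rot: [[-0.172, 0.903, 0.393], [0.967, 0.08, 0.24], [0.185, 0.422, -0.887]]
force: [-3.3, -1.6, 1.3]
opening: 0.152
```

```bash
cat > g.py <<'E'
from kin import *
s=read_state();Rm=np.array(s['tcp_rot']);b=s['position']-.016*Rm[:,2]; r=(b-AX); print('bar',b,'store rel',r@X,r@Y,r@Z,np.hypot(r@X,r@Z))
th0=np.arctan2(r@Z,-(r@X));print(th0,s['opening']*87)
for th in np.arange(th0,1.56,.12): 
    d=Rm.T@(bar(th)-bar(th0))*100; print(round(th,2),d.round(1).tolist())
E
python3 g.py
```

```text
bar [0.45585582 0.1173824  0.08306712] store rel -0.19941832803076096 -0.001490582162353585 0.018067121641367895 0.20023508793163142
0.09035243159264683 13.237593864065461
0.09 [0.0, 0.0, 0.0]
0.21 [0.4, 1.3, -2.0]
0.33 [0.8, 2.9, -3.7]
0.45 [1.1, 4.6, -5.3]
0.57 [1.4, 6.6, -6.7]
0.69 [1.6, 8.7, -7.9]
0.81 [1.8, 10.9, -8.7]
0.93 [1.9, 13.2, -9.4]
1.05 [1.9, 15.6, -9.7]
1.17 [1.9, 18.0, -9.8]
1.29 [1.9, 20.4, -9.5]
1.41 [1.8, 22.7, -9.0]
1.53 [1.6, 25.0, -8.3]
```

Call:
move_arm:
  linear:
    - [0.2,0.6,-1]
    - [0.4,1.3,-2]
    - [0.6,2.1,-2.9]
    - [0.8,2.9,-3.7]
    - [0.95,3.7,-4.5]
    - [1.1,4.6,-5.3]
    - [1.25,5.6,-6]
    - [1.4,6.6,-6.7]
    - [1.5,7.6,-7.3]
    - [1.6,8.7,-7.9]
    - [1.7,9.8,-8.3]
    - [1.8,10.9,-8.7]
  angular:
    - [0,0,0]
    - [0,0,0]
    - [0,0,0]
    - [0,0,0]
    - [0,0,0]
    - [0,0,0]
    - [0,0,0]
    - [0,0,0]
    - [0,0,0]
    - [0,0,0]
    - [0,0,0]
    - [0,0,0]
  fingers: [1,1,1,1,1,1,1,1,1,1,1,1]

```text
time_s: 4.67
position: [0.518, 0.1264, 0.1934]
tcp_rot: [[-0.174, 0.907, 0.384], [0.967, 0.084, 0.24], [0.185, 0.413, -0.892]]
force: [-11.7, -10.4, 2.7]
opening: 0.147
```

```bash
python3 g.py
```

```text
bar [0.51188627 0.12252732 0.20762304] store rel -0.1431553060206374 -0.0008950980664538518 0.14262304348363858 0.20207615934196246
0.7835356642876793 12.757080927116384
0.78 [0.0, 0.0, 0.0]
0.9 [0.1, 2.3, -0.7]
1.02 [0.2, 4.6, -1.1]
1.14 [0.2, 7.0, -1.3]
1.26 [0.1, 9.4, -1.1]
1.38 [0.0, 11.8, -0.7]
1.5 [-0.1, 14.1, -0.0]
```

Call:
move_arm:
  linear:
    - [0,1.1,-0.3]
    - [0.1,2.3,-0.6]
    - [0.1,3.5,-0.8]
    - [0.2,4.6,-1.0]
    - [0.2,5.8,-1.1]
    - [0.2,7,-1.1]
    - [0.1,8.2,-1.0]
    - [0.1,9.4,-0.9]
    - [0,10.6,-0.7]
    - [0,11.8,-0.5]
    - [0,13,-0.1]
    - [-0.1,14.3,0.3]
  angular:
    - [0,0,0]
    - [0,0,0]
    - [0,0,0]
    - [0,0,0]
    - [0,0,0]
    - [0,0,0]
    - [0,0,0]
    - [0,0,0]
    - [0,0,0]
    - [0,0,0]
    - [0,0,0]
    - [0,0,0]
  fingers: [1,1,1,1,1,1,1,1,1,1,1,1]

```text
time_s: 5.67
position: [0.647, 0.1373, 0.2485]
tcp_rot: [[-0.175, 0.909, 0.379], [0.967, 0.086, 0.239], [0.184, 0.408, -0.894]]
force: [-4.1, -5.3, 1.0]
opening: 0.151
```

```bash
python3 g.py
```

```text
bar [0.64094865 0.1335129  0.26285305] store rel -0.013627236445150228 -0.00038598820934871033 0.19785304939772225 0.19832178581565252
1.502029385198971 13.121509369444114
1.5 [0.0, 0.0, 0.0]
```

Call:
move_arm:
  linear:
    - [0,0.4,0]
    - [0,0.6,0.1]
    - [0,0.6,0.1]
    - [0,0.4,0]
    - [0,0,0]
    - [0,0,0]
    - [0,0,0]
    - [0,0,-3]
    - [0,0,-7]
    - [-2,-3,-10]
    - [-2,-3,-10]
    - [-2,-3,-10]
  angular:
    - [0,0,0]
    - [0,0,0]
    - [0,0,0]
    - [0,0,0]
    - [0,0,0]
    - [0,0,0]
    - [0,0,0]
    - [0,0,0]
    - [0,0,0]
    - [0,0,0]
    - [0,0,0]
    - [0,0,0]
  fingers: [1,1,1,0.2,0.2,0.2,0.2,0.2,0.2,0.2,0.2,0.2]

```text
time_s: 6.67
position: [0.5844, 0.0908, 0.3235]
tcp_rot: [[-0.173, 0.908, 0.381], [0.968, 0.085, 0.238], [0.184, 0.41, -0.893]]
force: [1.0, -0.1, 0.2]
opening: 0.402
```

```bash
cat > g.py <<'E'
from kin import *
print(read_state()['joint_positions'])
print(tomove(S(-.14,0,.29),lean(30,'Y'))); print(lean(30,'Y'))
E
python3 g.py
```

```text
[-11.4978535   13.07315938  98.58605393  23.52942268  50.74522749
 -31.51828963]
(array([ 3.77, -7.4 ,  1.13]), array([ 0.0834, -0.2434, -1.5628]))
[[-0.86318713 -0.08089479  0.49836132]
 [-0.07005694  0.99672265  0.04044739]
 [-0.5         0.         -0.8660254 ]]
```

Call:
move_arm:
  linear:
    - [3.8,-7.4,1.1]
    - [3.8,-7.4,1.1]
    - [3.8,-7.4,1.1]
    - [3.8,-7.4,1.1]
    - [3.8,-7.4,1.1]
    - [3.8,-7.4,1.1]
    - [3.8,-7.4,1.1]
    - [3.8,-7.4,1.1]
    - [3.8,-7.4,1.1]
    - [3.8,-7.4,1.1]
    - [3.8,-7.4,1.1]
    - [3.8,-7.4,1.1]
  angular:
    - [0.083,-0.243,-1.563]
    - [0.083,-0.243,-1.563]
    - [0.083,-0.243,-1.563]
    - [0.083,-0.243,-1.563]
    - [0.083,-0.243,-1.563]
    - [0.083,-0.243,-1.563]
    - [0.083,-0.243,-1.563]
    - [0.083,-0.243,-1.563]
    - [0.083,-0.243,-1.563]
    - [0.083,-0.243,-1.563]
    - [0.083,-0.243,-1.563]
    - [0.083,-0.243,-1.563]
  fingers: [-1,-1,-1,-1,-1,-1,-1,-1,-1,-1,-1,-1]

```text
time_s: 7.67
position: [0.5152, 0.1248, 0.2896]
tcp_rot: [[-0.873, -0.018, 0.487], [0.005, 0.999, 0.046], [-0.487, 0.042, -0.872]]
force: [0.5, -0.3, -0.7]
opening: 0.999
```

```bash
python3 g.py
python3 - <<'E'
from h import *
snap('wrist','w3')
t=np.array([np.cos(np.pi/6),0,.5])
for y in(-.08,0,.08):
  print(y,[proj('w3',S(-.05+k*t[0],y+w,.08+k*t[2]))[0].round().tolist() for k in(-.07,.07) for w in(-.022,.022)])
E
```

```text
[-1.52372785e-02  8.72831307e+00  1.12238362e+02  5.25651234e+00
  2.99629140e+01 -9.43020621e+01]
(array([-0.  , -0.11, -0.05]), array([ 0.0056, -0.0128, -0.0754]))
[[-0.86318713 -0.08089479  0.49836132]
 [-0.07005694  0.99672265  0.04044739]
 [-0.5         0.         -0.8660254 ]]
-0.08 [[231.0, 106.0], [265.0, 104.0], [247.0, 211.0], [278.0, 209.0]]
0 [[294.0, 101.0], [329.0, 99.0], [304.0, 207.0], [335.0, 205.0]]
0.08 [[357.0, 96.0], [392.0, 93.0], [361.0, 203.0], [393.0, 200.0]]
```

View pics/w3.png

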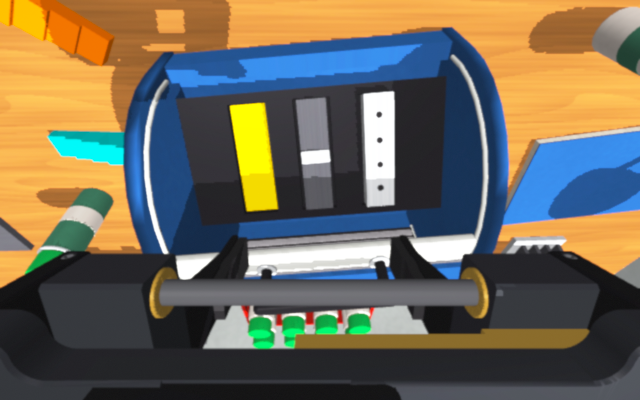

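```bash
cat > g.py <<'E'
from kin import *
def down(yw,tilt=0):
    a=np.radians(yw); ty=np.array([np.cos(a),np.sin(a),0]);tz=-Z; return np.c_[np.cross(ty,tz),ty,tz]
wc=np.array([.536,-.3135,0]);wy=-26.9;w=np.array([np.cos(np.radians(wy)),np.sin(np.radians(wy)),0])
print(tomove(wc-.02*w+.15*Z,down(wy+90)))
E
python3 g.py
```

```text
(array([  6.39, -43.46,  10.37]), array([0.1631, 0.4881, 0.4705]))
```

Call:
move_arm:
  linear:
    - [6.4,-43.5,10.4]
    - [6.4,-43.5,10.4]
    - [6.4,-43.5,10.4]
    - [6.4,-43.5,10.4]
    - [6.4,-43.5,10.4]
    - [6.4,-43.5,10.4]
    - [6.4,-43.5,10.4]
    - [6.4,-43.5,10.4]
    - [6.4,-43.5,10.4]
    - [6.4,-43.5,10.4]
    - [6.4,-43.5,10.4]
    - [6.4,-43.5,10.4]
  angular:
    - [0.163,0.488,0.47]
    - [0.163,0.488,0.47]
    - [0.163,0.488,0.47]
    - [0.163,0.488,0.47]
    - [0.163,0.488,0.47]
    - [0.163,0.488,0.47]
    - [0.163,0.488,0.47]
    - [0.163,0.488,0.47]
    - [0.163,0.488,0.47]
    - [0.163,0.488,0.47]
    - [0.163,0.488,0.47]
    - [0.163,0.488,0.47]
  fingers: [-0.4,-0.4,-0.4,-0.4,-0.4,-0.4,-0.4,-0.4,-0.4,-0.4,-0.4,-0.4]

```text
time_s: 8.72
position: [0.5186, -0.3113, 0.1465]
tcp_rot: [[-0.889, 0.459, 0.0], [0.459, 0.889, -0.002], [-0.001, -0.002, -1.0]]
force: [1.1, 1.0, 0.4]
opening: 0.702
```

```bash
python3 g.py
python3 - <<'E'
from h import *
c=snap('wrist','w4')
g=c['color'].astype(int)
wc=np.array([.536,-.3135,0]);a=np.radians(-26.9);wx=np.array([np.cos(a),np.sin(a),0]);wyv=np.array([-np.sin(a),np.cos(a),0])
for i,h in enumerate((.04,.034,.028,.022,.016)):
  print(h,[proj('w4',wc+(x*wx+y*wyv)+h*Z)[0].round().tolist() if False else proj('w4',wc+x*wx+y*wyv+[0,0,h])[0].round().tolist() for x in(-.065+.026*i,-.039+.026*i) for y in(-.018,.018)])
E
```

```text
(array([ 0.35,  0.59, -0.35]), array([-0.0016,  0.0009, -0.0071]))
0.04 [[306.0, 149.0], [345.0, 149.0], [306.0, 177.0], [345.0, 177.0]]
0.034 [[306.0, 175.0], [344.0, 175.0], [307.0, 201.0], [344.0, 201.0]]
0.028 [[307.0, 199.0], [343.0, 199.0], [308.0, 224.0], [343.0, 223.0]]
0.022 [[308.0, 221.0], [342.0, 221.0], [308.0, 244.0], [342.0, 244.0]]
0.016 [[308.0, 242.0], [341.0, 241.0], [309.0, 263.0], [341.0, 263.0]]
```

View pics/w4.png

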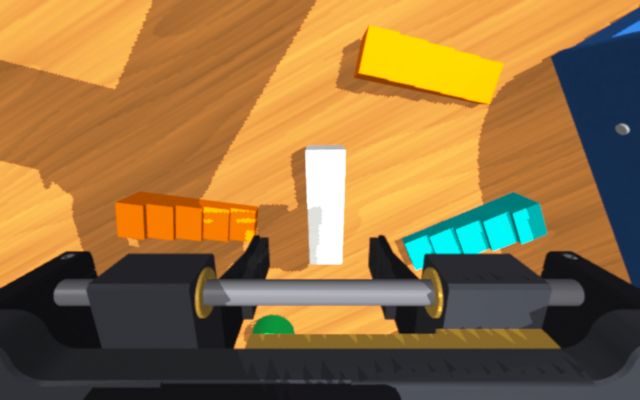

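```bash
sed -i 's/+.15\*Z/+.018*Z/' g.py; python3 g.py
```

```text
(array([ 0.15,  0.29, 12.93]), array([ 0.0007, -0.0012, -0.0062]))
```

Call:
move_arm:
  linear:
    - [0.15,0.3,3]
    - [0.15,0.3,6.5]
    - [0.15,0.3,9]
    - [0.15,0.3,11]
    - [0.15,0.3,12.5]
    - [0.15,0.3,12.9]
    - [0.15,0.3,12.9]
    - [0.15,0.3,12.9]
  angular:
    - [0,0,-0.006]
    - [0,0,-0.006]
    - [0,0,-0.006]
    - [0,0,-0.006]
    - [0,0,-0.006]
    - [0,0,-0.006]
    - [0,0,-0.006]
    - [0,0,-0.006]
  fingers: [-0.4,-0.4,-0.4,-0.4,-0.4,-0.4,-0.4,-0.4]

```text
time_s: 9.43
position: [0.5189, -0.3037, 0.0186]
tcp_rot: [[-0.892, 0.452, -0.0], [0.452, 0.892, 0.001], [0.001, 0.001, -1.0]]
force: [1.0, 0.6, -0.0]
opening: 0.699
```

```bash
python3 g.py
```

```text
(array([ 0.03, -0.1 ,  0.06]), array([ 0.0009, -0.0008,  0.    ]))
```

Call:
move_arm:
  linear:
    - [0,-0.1,0]
    - [0,-0.1,0]
    - [0,-0.1,0]
    - [0,-0.1,0]
    - [0,-0.1,0]
    - [0,-0.1,0]
    - [0,-0.1,-0.5]
    - [0,-0.1,-1.5]
    - [0,-0.1,-4]
    - [0,-0.1,-6]
    - [0,-0.1,-8]
    - [0,-0.1,-8]
  angular:
    - [0,0,0]
    - [0,0,0]
    - [0,0,0]
    - [0,0,0]
    - [0,0,0]
    - [0,0,0]
    - [0,0,0]
    - [0,0,0]
    - [0,0,0]
    - [0,0,0]
    - [0,0,0]
    - [0,0,0]
  fingers: [1,1,1,1,1,1,1,1,1,1,1,1]

```text
time_s: 10.43
position: [0.5205, -0.3064, 0.1027]
tcp_rot: [[-0.892, 0.452, 0.005], [0.452, 0.892, -0.004], [-0.007, -0.001, -1.0]]
force: [1.8, -1.5, -2.7]
opening: 0.415
```

```bash
cat > g2.py <<'E'
from kin import *
np.set_printoptions(suppress=True)
de=11; h=.018; de_r=np.radians(de)
L0=lean(30,'Y'); Rp=L0@R.from_euler('x',de,degrees=True).as_matrix()
nx=-L0[:,0]; nz=-L0[:,2]; nest=S(-.05,-.08,.08)
# wedge (tilted) frame: x=-Rp x, y=Rp y, z=-Rp z ; +y bottom edge rests on floor at nest y=+18mm*? ; middle of underside:
def tcp(up,yoff=.0,gx=-.02): # up: lift of pivot edge above floor
    wy=Rp[:,1]; wz=-Rp[:,2]
    pivot=nest+Y*(.018+yoff)+nz*up
    return pivot-.018*wy+gx*nx+h*wz
def rep(name,P): print(name,*tomove(P,Rp))
s=read_state(); print(s['position'],s['opening']*87,s['force'],s['joint_positions'].round(1))
if __name__=='__main__':
  rep('hi',tcp(.12)-.10*X+.08*Z); rep('above',tcp(.05)); rep('floor',tcp(0.0005)); print(tcp(0.1),tcp(0))
E
python3 g2.py
```

```text
[ 0.52049126 -0.30643093  0.10267701] 36.080369923819056 [ 1.83355554 -1.54515749 -2.66129461] [ -41.1   37.3   91.2    0.    51.  -104.2]
hi [ 24.19  26.47 -17.14] [ 0.0365 -0.5527 -0.4855]
above [12.78 33.55 -3.01] [ 0.0365 -0.5527 -0.4855]
floor [10.7  34.85  1.29] [ 0.0365 -0.5527 -0.4855]
[0.53321364 0.04867091 0.17487901] [0.58304977 0.05271565 0.08827647]
```

```bash
sed -i 's/-.10\*X+.08/-.06*X+.08/' g2.py; python3 g2.py | grep hi
```

```text
hi [ 20.78  28.57 -17.12] [ 0.0365 -0.5527 -0.4855]
```

Call:
move_arm:
  linear:
    - [0,0,-6]
    - [0,2,-12]
    - [3,6,-17.1]
    - [6,9,-17.1]
    - [9,13,-17.1]
    - [12,17,-17.1]
    - [15,21,-17.1]
    - [18,25,-17.1]
    - [20.8,28.6,-17.1]
    - [20.8,28.6,-17.1]
    - [20.8,28.6,-17.1]
    - [20.8,28.6,-17.1]
  angular:
    - [0,0,0]
    - [0,-0.08,-0.07]
    - [0.01,-0.16,-0.14]
    - [0.01,-0.24,-0.21]
    - [0.02,-0.32,-0.28]
    - [0.03,-0.4,-0.35]
    - [0.03,-0.48,-0.42]
    - [0.037,-0.553,-0.486]
    - [0.037,-0.553,-0.486]
    - [0.037,-0.553,-0.486]
    - [0.037,-0.553,-0.486]
    - [0.037,-0.553,-0.486]
  fingers: [1,1,1,1,1,1,1,1,1,1,1,1]

```text
time_s: 11.43
position: [0.4633, 0.0335, 0.2699]
tcp_rot: [[-0.866, 0.015, 0.499], [-0.07, 0.986, -0.15], [-0.495, -0.165, -0.853]]
force: [0.7, -0.4, -3.7]
opening: 0.414
```

```bash
sed -i "s/rep('hi'.*rep('above',tcp(.05))/rep('ent',tcp(.11));rep('above',tcp(.03))/" g2.py; python3 g2.py;python3 - <<'E'
from h import *
snap('wrist','w5')
E
```

```text
[0.46329539 0.03349711 0.26987911] 36.001776953883976 [ 0.65486223 -0.36321205 -3.73369217] [ -5.9   5.8 121.6 -15.   22.3 -85.3]
ent [-1.46  2.98 10.39] [ 0.0008 -0.0062  0.0005]
above [-1.51  4.5  18.24] [ 0.0008 -0.0062  0.0005]
floor [-1.53  5.06 21.14] [ 0.0008 -0.0062  0.0005]
[0.53321364 0.04867091 0.17487901] [0.58304977 0.05271565 0.08827647]
```

View pics/w5.png

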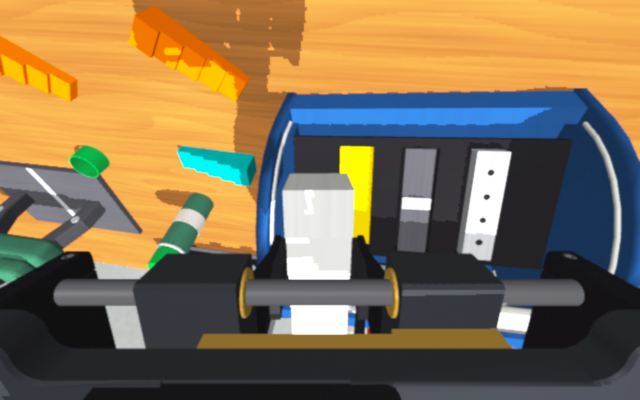

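Call:
move_arm:
  linear:
    - [-0.8,1.5,3]
    - [-1.5,3,6.5]
    - [-1.5,3,10.4]
    - [-1.5,3,10.4]
    - [-1.5,3.4,12.5]
    - [-1.5,3.8,14.5]
    - [-1.5,4.1,16.5]
    - [-1.5,4.5,18.2]
    - [-1.5,4.5,18.2]
    - [-1.5,4.5,18.2]
  angular:
    - [0,-0.006,0]
    - [0,-0.006,0]
    - [0,-0.006,0]
    - [0,-0.006,0]
    - [0,-0.006,0]
    - [0,-0.006,0]
    - [0,-0.006,0]
    - [0,-0.006,0]
    - [0,-0.006,0]
    - [0,-0.006,0]
  fingers: [1,1,1,1,1,1,1,1,1,1]

```text
time_s: 12.32
position: [0.5688, 0.0572, 0.1176]
tcp_rot: [[-0.87, 0.01, 0.494], [-0.071, 0.987, -0.145], [-0.489, -0.161, -0.857]]
force: [0.1, -0.1, -4.0]
opening: 0.41
```

```bash
python3 g2.py
python3 - <<'E'
from h import *
snap('wrist','w6')
from g2 import *
s=read_state();Rm=np.array(s['tcp_rot']);P=np.array(s['position'])
for x in(-.065,-.039):
  print([proj('w6',P+(-(x+.02))*Rm[:,0]+y*Rm[:,1]+(.018-.04)*Rm[:,2])[0].round().tolist() for y in(-.018,.018)])
print('nest',[proj('w6',nest+k*nx+w*Y)[0].round().tolist() for k in(-.07,.07) for w in(-.022,.022)])
E
```

```text
[0.56882991 0.05715398 0.11755792] 35.641660694521015 [ 0.0745981  -0.06965727 -4.04945401] [ -1.3  31.9 117.  -81.9   7.8 -13.4]
ent [ 0.37 -1.98 -7.53] [ 0.0062 -0.0127  0.003 ]
above [ 0.27 -0.51  0.33] [ 0.0062 -0.0127  0.003 ]
floor [0.23 0.04 3.23] [ 0.0062 -0.0127  0.003 ]
[0.53321364 0.04867091 0.17487901] [0.58304977 0.05271565 0.08827647]
[0.56839527 0.05713678 0.11849166] 35.83345972450887 [ 0.03793484 -0.80794589 -4.09025791] [ -1.3  31.7 117.  -81.9   7.8 -13.4]
[[283.0, 190.0], [356.0, 190.0]]
[[284.0, 239.0], [354.0, 239.0]]
nest [[291.0, 152.0], [350.0, 154.0], [295.0, 311.0], [345.0, 317.0]]
```

View pics/w6.png

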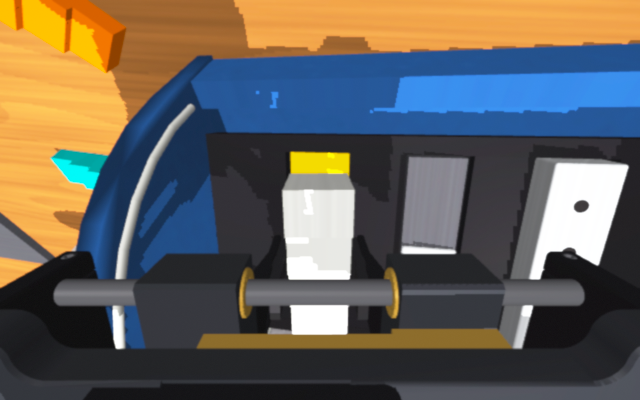

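```bash
cat > g3.py <<'E'
from g2 import *
def down(yw):
    a=np.radians(yw); ty=np.array([np.cos(a),np.sin(a),0]);tz=-Z; return np.c_[np.cross(ty,tz),ty,tz]
wc=np.array([.536,-.3135,0]);wy=-26.9;w=np.array([np.cos(np.radians(wy)),np.sin(np.radians(wy)),0])
rep('ent',tcp(.11)); rep('hi',tcp(.12)-.06*X+.08*Z)
print('bench hi',*tomove(wc-.02*w+.12*Z,down(wy+90))); print('bench',*tomove(wc-.02*w+.0185*Z,down(wy+90)))
Rb=down(wy+90)@ry(15); Pb=wc-.022*w+.019*Z
print('re-up',*tomove(Pb-.06*Rb[:,2],Rb)); print('re',*tomove(Pb,Rb))
E
python3 g3.py
```

```text
[0.56839527 0.05713678 0.11849166] 35.83345972450887 [ 0.03793484 -0.80794589 -4.09025791] [ -1.3  31.7 117.  -81.9   7.8 -13.4]
ent [ 0.37 -1.97 -7.43] [ 0.0059 -0.0117  0.0032]
hi [  1.7   -3.99 -18.16] [ 0.0059 -0.0117  0.0032]
bench hi [  6.87 -35.76   2.65] [-0.0372  0.546   0.4901]
bench [ 11.84 -34.11  11.35] [-0.0372  0.546   0.4901]
re-up [  7.98 -35.65   7.02] [-0.1023  0.8024  0.4883]
re [ 11.97 -34.03  11.2 ] [-0.1023  0.8024  0.4883]
```

Call:
move_arm:
  linear:
    - [0.2,-0.7,-2.5]
    - [0.3,-1.4,-5]
    - [0.4,-2,-8]
    - [0.7,-2.6,-11]
    - [1,-3.2,-14]
    - [1.5,-4,-18]
    - [1.5,-4,-18]
  angular:
    - [0,0,0]
    - [0,0,0]
    - [0,0,0]
    - [0,0,0]
    - [0,0,0]
    - [0,0,0]
    - [0,0,0]
  fingers: [1,1,1,1,1,1,1]

```text
time_s: 12.95
position: [0.4647, 0.0429, 0.2696]
tcp_rot: [[-0.871, 0.007, 0.491], [-0.073, 0.987, -0.144], [-0.486, -0.162, -0.859]]
force: [1.3, -1.8, -3.3]
opening: 0.412
```

```bash
python3 g3.py|grep -v re
```

```text
[0.46472108 0.04292354 0.2696486 ] 35.85170542754725 [ 1.32634198 -1.78444321 -3.28323894] [ -4.4   6.1 120.9 -15.4  23.5 -83.9]
ent [-1.39  1.97 10.44] [ 0.0073 -0.0156  0.0053]
hi [-0.01 -0.03 -0.28] [ 0.0073 -0.0156  0.0053]
bench hi [  5.15 -31.82  20.5 ] [-0.0373  0.5419  0.4924]
bench [ 10.08 -30.18  29.21] [-0.0373  0.5419  0.4924]
```

Call:
move_arm:
  linear:
    - [0,-4,1]
    - [0,-8,3]
    - [1,-12,5.5]
    - [2,-16,8.5]
    - [3,-20,11.5]
    - [4,-24,14.5]
    - [5.2,-28,17.5]
    - [5.2,-31.8,20.5]
    - [5.2,-31.8,20.5]
    - [5.2,-31.8,20.5]
    - [5.2,-31.8,20.5]
  angular:
    - [0,0.07,0.06]
    - [0,0.14,0.12]
    - [-0.01,0.21,0.18]
    - [-0.02,0.28,0.25]
    - [-0.02,0.35,0.31]
    - [-0.03,0.42,0.37]
    - [-0.03,0.48,0.43]
    - [-0.037,0.542,0.492]
    - [-0.037,0.542,0.492]
    - [-0.037,0.542,0.492]
    - [-0.037,0.542,0.492]
  fingers: [1,1,1,1,1,1,1,1,1,1,1]

```text
time_s: 13.87
position: [0.517, -0.3074, 0.1185]
tcp_rot: [[-0.891, 0.454, -0.001], [0.454, 0.891, -0.001], [0.0, -0.001, -1.0]]
force: [-0.0, 0.3, -4.2]
opening: 0.411
```

```bash
python3 g3.py|grep bench
```

```text
bench hi [ 0.03  0.32 -0.15] [-0.0012 -0.0002 -0.0016]
bench [ 0.03  0.33 10.  ] [-0.0012 -0.0002 -0.0016]
```

Call:
move_arm:
  linear:
    - [0,0.3,3]
    - [0,0.3,6]
    - [0,0.3,8]
    - [0,0.3,9.3]
    - [0,0.3,9.7]
    - [0,0.3,10]
    - [0,0.3,10]
    - [0,0.3,10]
  angular:
    - [0,0,0]
    - [0,0,0]
    - [0,0,0]
    - [0,0,0]
    - [0,0,0]
    - [0,0,0]
    - [0,0,0]
    - [0,0,0]
  fingers: [1,1,1,1,1,1,1,1]

```text
time_s: 14.53
position: [0.5193, -0.3054, 0.0202]
tcp_rot: [[-0.891, 0.453, 0.002], [0.453, 0.891, -0.003], [-0.003, -0.002, -1.0]]
force: [0.5, 0.4, -3.8]
opening: 0.411
```

Call:
move_arm:
  linear:
    - [0,0,0.2]
    - [0,0,0.2]
    - [0,0,0.2]
    - [0,0,0.2]
    - [0,0,0.2]
    - [0,0,0.2]
    - [0,0,0.2]
  angular:
    - [0,0,0]
    - [0,0,0]
    - [0,0,0]
    - [0,0,0]
    - [0,0,0]
    - [0,0,0]
    - [0,0,0]
  fingers: [1,1,1,0.0,-0.2,-0.2,-0.2]

```text
time_s: 15.12
position: [0.5193, -0.3055, 0.0183]
tcp_rot: [[-0.891, 0.453, 0.002], [0.453, 0.891, -0.003], [-0.003, -0.002, -1.0]]
force: [-0.4, -0.7, 0.1]
opening: 0.575
```

```bash
python3 g3.py|grep re
```

```text
re-up [-1.22  0.03 -5.86] [-0.002   0.265  -0.0013]
re [ 0.35  0.04 -0.07] [-0.002   0.265  -0.0013]
```

Call:
move_arm:
  linear:
    - [0.2,0,-0.5]
    - [0.2,0,-0.5]
    - [0.2,0,-0.3]
    - [0.2,0,-0.1]
    - [0.2,0,-0.1]
    - [0.2,0,-0.1]
    - [0.2,0,-0.1]
    - [0.2,0,-0.1]
    - [0.2,0,-0.1]
    - [0.2,0,-0.1]
    - [0.2,0,-0.1]
    - [0.2,0,-0.1]
  angular:
    - [0,0.1,0]
    - [0,0.2,0]
    - [0,0.265,0]
    - [0,0.265,0]
    - [0,0.265,0]
    - [0,0.265,0]
    - [0,0.265,0]
    - [0,0.265,0]
    - [0,0.265,0]
    - [0,0.265,0]
    - [0,0.265,0]
    - [0,0.265,0]
  fingers: [-0.2,-0.2,-0.2,-0.2,-0.2,1,1,1,1,1,1,1]

```text
time_s: 16.12
position: [0.5168, -0.3042, 0.0196]
tcp_rot: [[-0.86, 0.453, -0.233], [0.438, 0.891, 0.116], [0.26, -0.002, -0.966]]
force: [-2.0, 0.1, 3.2]
opening: 0.408
```

```bash
cat > g4.py <<'E'
import g2
from g2 import *
de=11; BE=15
gx,hh=-.0215,.0185
Rw0=L0@R.from_euler('x',de,degrees=True).as_matrix()
Rp=Rw0@ry(BE)
def tcp(up,yoff=0.0,xoff=0.0):
    wy=Rw0[:,1]; wz=-Rw0[:,2]
    return nest+Y*(.018+yoff)+nz*up+xoff*nx-.018*wy+gx*nx+hh*wz
def rep(name,P): print(name,*tomove(P,Rp))
if __name__=='__main__':
  rep('hi',tcp(.12)-.06*X+.08*Z);rep('ent',tcp(.11)); rep('above',tcp(.03)); rep('floor',tcp(0.0))
E
python3 g4.py; python3 g3.py | grep bench
```

```text
[ 0.51678553 -0.30424439  0.01962802] 35.4735515935841 [-2.00178365  0.09312075  3.24447055] [ -39.4   49.5   81.2   -3.7   64.1 -100.4]
hi [ 26.5   28.41 -19.04] [ 0.1617 -0.561  -0.4601]
ent [ 18.85  31.83 -11.93] [ 0.1617 -0.561  -0.4601]
above [13.76 33.94 -6.13] [ 0.1617 -0.561  -0.4601]
floor [11.85 34.73 -3.96] [ 0.1617 -0.561  -0.4601]
bench hi [ 2.49  0.02 -9.73] [-0.002  -0.2634 -0.0012]
bench [-0.16  0.04  0.07] [-0.002  -0.2634 -0.0012]
```

```bash
sed -i 's/^gx,hh=.*/gx,hh=-.0228,.0196/' g4.py; python3 g4.py
```

```text
[ 0.51678553 -0.30424439  0.01962802] 35.4735515935841 [-2.00178365  0.09312075  3.24447055] [ -39.4   49.5   81.2   -3.7   64.1 -100.4]
hi [ 26.66  28.34 -19.03] [ 0.1617 -0.561  -0.4601]
ent [ 19.01  31.76 -11.92] [ 0.1617 -0.561  -0.4601]
above [13.91 33.87 -6.12] [ 0.1617 -0.561  -0.4601]
floor [12.   34.67 -3.95] [ 0.1617 -0.561  -0.4601]
```

Call:
move_arm:
  linear:
    - [0.1,0,-0.5]
    - [0.4,0,-1.5]
    - [1.1,0,-4]
    - [1.8,0,-7]
    - [2.6,0,-9.7]
    - [4,3,-13]
    - [6,6,-15]
    - [6,6,-15]
  angular:
    - [0,0,0]
    - [0,0,0]
    - [0,0,0]
    - [0,0,0]
    - [0,0,0]
    - [0,0,0]
    - [0,0,0]
    - [0,0,0]
  fingers: [1,1,1,1,1,1,1,1]

```text
time_s: 16.78
position: [0.5298, -0.2378, 0.1856]
tcp_rot: [[-0.863, 0.451, -0.226], [0.436, 0.892, 0.116], [0.254, 0.001, -0.967]]
force: [-0.2, 0.4, -3.1]
opening: 0.412
```

```bash
python3 g4.py
```

```text
[ 0.52982049 -0.23784716  0.1856381 ] 35.832281286914075 [-0.18457899  0.37835628 -3.12452069] [-34.2  35.7  79.6  -1.8  79.3 -96.8]
hi [20.46 21.94 -3.55] [ 0.1635 -0.5536 -0.4583]
ent [12.84 25.32  3.63] [ 0.1635 -0.5536 -0.4583]
above [ 7.78 27.4   9.46] [ 0.1635 -0.5536 -0.4583]
floor [ 5.89 28.18 11.65] [ 0.1635 -0.5536 -0.4583]
```

Call:
move_arm:
  linear:
    - [3,2,-2]
    - [6,4,-3.5]
    - [9,7,-3.5]
    - [12,10.5,-3.5]
    - [15,14,-3.5]
    - [18,17.5,-3.5]
    - [20.5,21.9,-3.5]
    - [20.5,21.9,-3.5]
    - [20.5,21.9,-3.5]
    - [20.5,21.9,-3.5]
  angular:
    - [0.02,-0.08,-0.065]
    - [0.045,-0.16,-0.13]
    - [0.07,-0.24,-0.2]
    - [0.095,-0.32,-0.265]
    - [0.12,-0.4,-0.33]
    - [0.14,-0.48,-0.4]
    - [0.163,-0.554,-0.458]
    - [0.163,-0.554,-0.458]
    - [0.163,-0.554,-0.458]
    - [0.163,-0.554,-0.458]
  fingers: [1,1,1,1,1,1,1,1,1,1]

```text
time_s: 17.62
position: [0.4584, 0.0448, 0.2724]
tcp_rot: [[-0.964, 0.012, 0.265], [-0.032, 0.986, -0.162], [-0.263, -0.165, -0.95]]
force: [0.1, -0.6, -4.0]
opening: 0.411
```

```bash
python3 g4.py
```

```text
[0.45841771 0.0447884  0.27239932] 35.754790360617065 [ 0.11981324 -0.64454082 -4.02432148] [ -2.5   8.7 110.9 -12.2  45.1 -85.6]
hi [-0.16 -0.17  0.1 ] [0.0014 0.0011 0.0034]
ent [-4.09  1.89 10.16] [0.0014 0.0011 0.0034]
above [-6.12  3.4  17.75] [0.0014 0.0011 0.0034]
floor [-6.88  3.97 20.59] [0.0014 0.0011 0.0034]
```

Call:
move_arm:
  linear:
    - [-1.4,0.6,3.4]
    - [-2.8,1.2,6.8]
    - [-4.1,1.9,10.2]
    - [-4.1,1.9,10.2]
    - [-4.6,2.3,12.2]
    - [-5.1,2.7,14.2]
    - [-5.6,3,16]
    - [-6.1,3.4,17.7]
    - [-6.1,3.4,17.7]
    - [-6.1,3.4,17.7]
  angular:
    - [0,0,0.003]
    - [0,0,0.003]
    - [0,0,0.003]
    - [0,0,0.003]
    - [0,0,0.003]
    - [0,0,0.003]
    - [0,0,0.003]
    - [0,0,0.003]
    - [0,0,0.003]
    - [0,0,0.003]
  fingers: [1,1,1,1,1,1,1,1,1,1]

```text
time_s: 18.45
position: [0.5643, 0.0503, 0.1141]
tcp_rot: [[-0.965, 0.016, 0.263], [-0.028, 0.986, -0.163], [-0.262, -0.164, -0.951]]
force: [-0.9, 0.6, -3.4]
opening: 0.408
```

```bash
python3 g4.py
```

```text
[0.56432434 0.05033772 0.11407191] 35.52263178502292 [-0.85222747  0.5846371  -3.37564066] [ -1.3  31.7 107.  -20.2  27.1 -74.7]
hi [  5.93  -3.49 -17.65] [ 0.0006 -0.0015 -0.0008]
ent [ 1.98 -1.41 -7.6 ] [ 0.0006 -0.0015 -0.0008]
above [-0.06  0.12 -0.02] [ 0.0006 -0.0015 -0.0008]
floor [-0.83  0.69  2.82] [ 0.0006 -0.0015 -0.0008]
```

Call:
move_arm:
  linear:
    - [-0.2,0.25,0.7]
    - [-0.4,0.4,1.4]
    - [-0.6,0.5,1.9]
    - [-0.7,0.6,2.3]
    - [-0.75,0.65,2.5]
    - [-0.75,0.65,2.5]
    - [-0.75,0.65,2.5]
  angular:
    - [0,0,0]
    - [0,0,0]
    - [0,0,0]
    - [0,0,0]
    - [0,0,0]
    - [0,0,0]
    - [0,0,0]
  fingers: [1,1,1,1,1,1,1]

```text
time_s: 19.03
position: [0.5781, 0.053, 0.0911]
tcp_rot: [[-0.965, 0.016, 0.262], [-0.028, 0.986, -0.163], [-0.261, -0.165, -0.951]]
force: [-0.0, 0.6, -3.1]
opening: 0.411
```

```bash
python3 g4.py
python3 - <<'E'
from h import *
snap('wrist','w7')
E
```

```text
[0.57810673 0.05299126 0.09113597] 35.75475815881419 [-0.04571116  0.60881385 -3.08526126] [ -0.9  34.8 105.8 -21.7  25.4 -72.8]
hi [  6.67  -4.15 -20.15] [ 0.0006 -0.0018 -0.0005]
ent [  2.72  -2.07 -10.1 ] [ 0.0006 -0.0018 -0.0005]
above [ 0.68 -0.54 -2.52] [ 0.0006 -0.0018 -0.0005]
floor [-0.09  0.03  0.32] [ 0.0006 -0.0018 -0.0005]
```

View pics/w7.png

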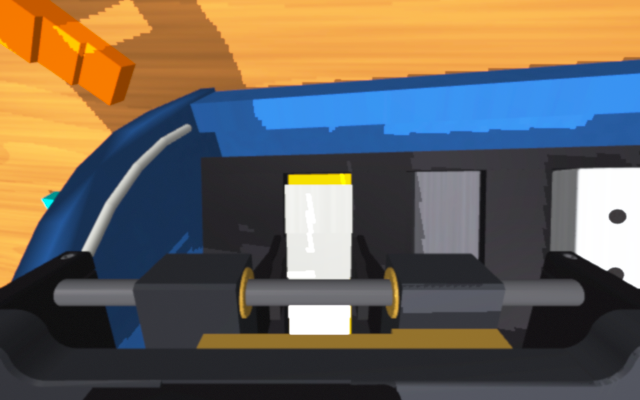

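Call:
move_arm:
  linear:
    - [-0.05,0,0.15]
    - [-0.1,0,0.3]
    - [-0.1,0,0.35]
    - [-0.1,0,0.35]
  angular:
    - [0,0,0]
    - [0,0,0]
    - [0,0,0]
    - [0,0,0]
  fingers: [1,1,1,1]

```text
time_s: 19.42
position: [0.5798, 0.0526, 0.0888]
tcp_rot: [[-0.965, 0.016, 0.263], [-0.028, 0.986, -0.163], [-0.262, -0.165, -0.951]]
force: [-3.0, 0.9, 2.2]
opening: 0.411
```

Call:
move_arm:
  linear:
    - [0,0,0]
    - [0,0,0]
    - [0,0,0]
    - [0,0,0]
    - [0,0,0]
    - [0,0,0]
    - [0,0,0]
    - [0,0,0]
  angular:
    - [0,0,0]
    - [0,0,0]
    - [0,0,0]
    - [0,0,0]
    - [0,0,0]
    - [0,0,0]
    - [0,0,0]
    - [0,0,0]
  fingers: [0.18,0.15,0.12,0.08,0.02,-0.05,-0.12,-0.12]

```text
time_s: 20.08
position: [0.5801, 0.0527, 0.0889]
tcp_rot: [[-0.965, 0.016, 0.264], [-0.028, 0.986, -0.163], [-0.263, -0.164, -0.951]]
force: [0.1, 0.2, -1.0]
opening: 0.547
```

Run:
```python
from g4 import *
Rm=np.array(s['tcp_rot']); print('nz 5cm',(Rm.T@nz*5).round(2),'Y1cm',(Rm.T@Y).round(2),s['moment'])
snap('wrist','w8')
```

```text
[0.58008882 0.05268523 0.0889498 ] 47.56343852436837 [ 0.14047838  0.2247255  -0.98362275] [ -1.   35.1 105.6 -21.8  25.2 -72.6]
nz 5cm [ 1.27 -0.95 -4.74] Y1cm [ 0.05  0.98 -0.18] [0.21092239 0.01876447 0.00343588]
```

View pics/w8.png

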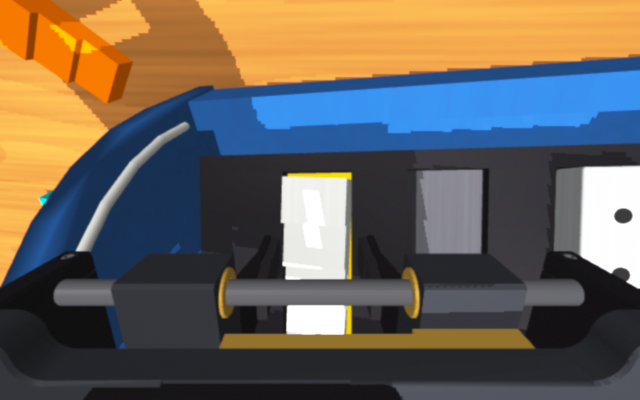

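Call:
move_arm:
  linear:
    - [0.1,-0.1,-0.5]
    - [0.35,-0.25,-1.3]
    - [0.6,-0.45,-2.3]
    - [0.9,-0.7,-3.3]
    - [1.3,-0.95,-4.7]
    - [1.9,-1.4,-7.1]
    - [2.5,-1.9,-9.5]
    - [2.5,-1.9,-9.5]
    - [2.5,-1.9,-9.5]
  angular:
    - [0,0,0]
    - [0,0,0]
    - [0,0,0]
    - [0,0,0]
    - [0,0,0]
    - [0,0,0]
    - [0,0,0]
    - [0,0,0]
    - [0,0,0]
  fingers: [-0.12,-0.12,-0.12,-0.12,-0.12,-0.12,-0.12,-0.12,-0.12]

```text
time_s: 20.88
position: [0.5307, 0.0488, 0.1779]
tcp_rot: [[-0.963, 0.017, 0.267], [-0.028, 0.986, -0.163], [-0.266, -0.164, -0.95]]
force: [-0.2, -0.3, -1.1]
opening: 0.557
```

Run:
```python
from g4 import *
print(s['moment'])
rep('view',S(-.14,-.04,.29)); print(tomove(S(-.14,-.04,.29),lean(30,'Y')))
```

```text
[0.53068192 0.04877035 0.17791759] 48.45384754139361 [-0.19918234 -0.33913961 -1.13112311] [ -1.6  23.2 108.8 -16.5  33.2 -79.3]
[0.24033881 0.00661464 0.00748818]
view [ -1.88   1.59 -11.55] [ 0.0006  0.0033 -0.0012]
(array([ -1.88,   1.59, -11.55]), array([-0.1905, -0.2576, -0.026 ]))
```

Call:
move_arm:
  linear:
    - [-0.5,0.4,-4]
    - [-1,0.8,-7]
    - [-1.9,1.6,-11.5]
    - [-1.9,1.6,-11.5]
    - [-1.9,1.6,-11.5]
    - [-1.9,1.6,-11.5]
    - [-1.9,1.6,-11.5]
  angular:
    - [0,0,0]
    - [-0.09,-0.13,0]
    - [-0.19,-0.258,-0.026]
    - [-0.19,-0.258,-0.026]
    - [-0.19,-0.258,-0.026]
    - [-0.19,-0.258,-0.026]
    - [-0.19,-0.258,-0.026]
  fingers: [0.2,0.2,0.2,0.2,0.2,0.2,0.2]

```text
time_s: 21.47
position: [0.5186, 0.0834, 0.2884]
tcp_rot: [[-0.865, -0.079, 0.496], [-0.069, 0.997, 0.039], [-0.498, -0.001, -0.867]]
force: [0.1, 0.2, -0.9]
opening: 0.402
```

```bash
cat > chk.py <<'E'
from g4 import *
from scipy.optimize import least_squares
c=snap('wrist','w9'); g=c['color'].astype(int); 
H=[.04,.034,.028,.022,.016]
def sil(dx,dy,tilt=0,z=0):
    Rt=np.c_[nx,Y,nz]@R.from_euler('x',tilt,degrees=True).as_matrix(); pts=[]
    for i,h in enumerate(H):
        for x in(-.065+.026*i,-.039+.026*i):
            for y in(-.018,.018):
                for zz in(0,h): pts.append(nest+Rt@np.array([x,y,zz])+nx*dx+Y*dy+nz*z)
    return cv2.convexHull(proj('w9',pts).astype(np.float32))
x0=proj('w9',nest)[0]; print('nest px',x0)
hs=cv2.cvtColor(c['color'],cv2.COLOR_RGB2HSV)
m=((hs[:,:,1]<60)&(hs[:,:,2]>110)).astype(np.uint8)
n,lab,st,ce=cv2.connectedComponentsWithStats(m)
L=lab[int(x0[1])-10,int(x0[0])]; print('comp',st[L],ce[L]); M=(lab==L).astype(np.uint8)
yel=((hs[:,:,0]>20)&(hs[:,:,0]<35)&(hs[:,:,1]>120)&(hs[:,:,2]>90)); r=yel[60:260,200:400]; ys,xs=np.nonzero(r); print('yellow',len(xs),xs.min()+200 if len(xs) else 0,xs.max()+200 if len(xs) else 0,ys.min()+60 if len(xs) else 0,ys.max()+60 if len(xs) else 0)
best=[]
for t in(0,-4,-8,4,8):
 for dx in np.arange(-.012,.013,.002):
  for dy in np.arange(-.01,.011,.002):
    A=np.zeros(M.shape,np.uint8);cv2.fillConvexPoly(A,sil(dx,dy,t).round().astype(np.int32),1)
    best.append(((A&M).sum()/(A|M).sum(),t,dx,dy))
best.sort(reverse=True)
for b in best[:6]: print(np.round(b,3))
for t in(4,8,-4,-8): print(np.round(next(b for b in best if b[1]==t),3))
E
python3 chk.py
```

```text
[0.51857002 0.08340937 0.28840971] 34.96470338426883 [ 0.10128216  0.19576436 -0.91583358] [  -6.2    8.2  113.5   10.8   29.3 -108.9]
nest px [289.09659637 154.31351647]
comp [ 271   99   35  106 3221] [288.59453586 149.14995343]
yellow 494 269 307 96 205
[ 0.949 -8.    -0.002 -0.002]
[ 0.935 -8.    -0.004 -0.002]
[ 0.93  -4.    -0.002  0.   ]
[ 0.928 -8.     0.    -0.002]
[ 0.927  0.    -0.002  0.002]
[ 0.917 -4.    -0.004  0.   ]
[ 0.898  4.    -0.002  0.004]
[ 0.873  8.    -0.002  0.004]
[ 0.93  -4.    -0.002  0.   ]
[ 0.949 -8.    -0.002 -0.002]
```

```bash
cat > chk2.py <<'E'
from chk import *
V=hs[:,:,2]
for i,h in enumerate(H):
    x=-.052+.026*i
    f=lambda y,z,t: proj('w9',nest+np.c_[nx,Y,nz]@(np.array([x-.002,.018 if t else 0,0])+R.from_euler('x',t,degrees=True).apply([0,y-(.018 if t else 0),z])))[0]
    row=int(round(f(0,h,0)[1]))
    print('step',h,'row',row,'flat top L/R',f(-.018,h,0)[0].round(1),f(.018,h,0)[0].round(1),'bot R',f(.018,0,0)[0].round(1),'yel',f(-.022,0,0)[0].round(1),f(.022,0,0)[0].round(1),'tilt8 L/R',f(-.018,h,-8)[0].round(1),f(.018,h,-8)[0].round(1))
    print(' ',' '.join(f"{u}:{'Y' if yel[row,u] else ('W' if m[row,u] else '.')}{V[row,u]}" for u in range(264,316,1) if True))
E
python3 chk2.py | grep -A1 step
```

```text
step 0.04 row 112 flat top L/R 268.1 299.8 bot R 301.8 yel 270.2 304.9 tilt8 L/R 272.7 304.7
  264:.52 265:.49 266:.48 267:.43 268:.44 269:Y142 270:Y240 271:W254 272:W255 273:W255 274:W255 275:W255 276:W255 277:W255 278:W255 279:W255 280:W255 281:W255 282:W255 283:W255 284:W255 285:W255 286:W255 287:W255 288:W255 289:W255 290:W255 291:W255 292:W255 293:W255 294:W255 295:W255 296:W255 297:W255 298:W255 299:W255 300:W255 301:W255 302:W255 303:W253 304:W213 305:W123 306:.75 307:.66 308:.65 309:.65 310:.65 311:.65 312:.64 313:.65 314:.64 315:.64
step 0.034 row 135 flat top L/R 270.1 300.6 bot R 302.1 yel 271.2 305.2 tilt8 L/R 273.8 304.6
  264:.62 265:.62 266:.60 267:.51 268:.43 269:.41 270:Y118 271:Y223 272:W253 273:W255 274:W255 275:W255 276:W255 277:W255 278:W255 279:W255 280:W255 281:W255 282:W255 283:W255 284:W255 285:W255 286:W255 287:W255 288:W255 289:W255 290:W255 291:W255 292:W255 293:W255 294:W255 295:W255 296:W255 297:W255 298:W255 299:W255 300:W255 301:W255 302:W255 303:W248 304:W183 305:.120 306:.78 307:.61 308:.62 309:.62 310:.63 311:.62 312:.62 313:.62 314:.63 315:.62
step
[... 936 characters left out ...]
5 298:W255 299:W255 300:W255 301:W255 302:W255 303:W244 304:Y240 305:Y236 306:Y156 307:.66 308:.41 309:.42 310:.42 311:.41 312:.42 313:.41 314:.42 315:.41
step 0.016 row 194 flat top L/R 275.2 302.5 bot R 303.1 yel 273.9 306.0 tilt8 L/R 276.6 304.2
  264:.40 265:.41 266:.40 267:.40 268:.40 269:.40 270:.40 271:.39 272:.37 273:Y107 274:Y202 275:.238 276:W241 277:W241 278:W241 279:W242 280:W241 281:W241 282:W242 283:W242 284:W242 285:W242 286:W242 287:W242 288:W242 289:W242 290:W242 291:W242 292:W242 293:W242 294:W242 295:W242 296:W242 297:W242 298:W242 299:W242 300:W242 301:W240 302:W227 303:.220 304:Y240 305:Y237 306:Y167 307:.80 308:.42 309:.41 310:.41 311:.40 312:.41 313:.40 314:.40 315:.41
```

```bash
cat > chk3.py <<'E'
from h import *
from g4 import nest,nx,nz
c=cv2.imread('pics/w9.png'); hs=cv2.cvtColor(c,cv2.COLOR_BGR2HSV); up=4
m=((hs[:,:,1]<90)&(hs[:,:,2]>120)).astype(np.uint8)
n,lab,st,ce=cv2.connectedComponentsWithStats(m); M=(lab==lab[144,289]).astype(np.uint8)
M=(cv2.resize(M[80:230,250:330].astype(np.float32),None,fx=up,fy=up)>.5)
H=[.04,.034,.028,.022,.016]
B=np.array([[x,y,z] for i,h in enumerate(H) for x in(-.065+.026*i,-.039+.026*i) for y in(-.018,.018) for z in(0,h)])
from scipy.optimize import minimize
def iou(p,t):
    Rt=np.c_[nx,Y,nz]@R.from_euler('zx',[p[2],t],degrees=True).as_matrix()
    q=proj('w9',nest+nx*p[0]/1e3+Y*p[1]/1e3+nz*abs(np.sin(np.radians(t)))*.018+B@Rt.T)
    q=((q-[250,80]+.5)*up-.5); A=np.zeros(M.shape,np.uint8); cv2.fillConvexPoly(A,cv2.convexHull(q.astype(np.float32)).round().astype(np.int32),1); A=A>0
    return -(A&M).sum()/(A|M).sum()
for t in(4,0,-3,-6,-9,-12):
    r=min((minimize(iou,[-2,1,y],args=(t,),method='Nelder-Mead',options=dict(initial_simplex=np.array([[-4,-2,y],[2,-1,y],[-2,4,y],[-1,1,y+3]]))) for y in(-2,0)),key=lambda r:r.fun); print(t,r.x.round(2),round(-r.fun,4))
E
python3 chk3.py
```

```text
[0.51894108 0.08376688 0.28828485] 34.79573352056958 [-0.0528646  -0.90820681  0.05887708] [  -6.2    8.2  113.5   10.9   29.3 -109. ]
4 [-2.39  3.02 -2.85] 0.9605
0 [-2.1   1.52 -2.12] 0.9675
-3 [-2.34  1.1  -2.1 ] 0.9499
-6 [-2.3  -0.62 -1.22] 0.9498
-9 [-2.11 -1.95 -0.75] 0.9517
-12 [-2.33 -2.73 -0.53] 0.9669
```

Call:
move_arm:
  linear:
    - [0,4,0]
    - [0,8,0]
    - [0,12,0]
    - [0,14,0]
    - [0,14,0]
    - [0,14,0]
  angular:
    - [0,0,0]
    - [0,0,0]
    - [0,0,0]
    - [0,0,0]
    - [0,0,0]
    - [0,0,0]
  fingers: [0.2,0.2,0.2,0.2,0.2,0.2]

```text
time_s: 22.07
position: [0.5075, 0.2251, 0.2869]
tcp_rot: [[-0.865, -0.084, 0.494], [-0.074, 0.996, 0.04], [-0.496, -0.002, -0.868]]
force: [0.2, -0.1, -0.4]
opening: 0.404
```

```bash
python3 - <<'E'
from h import *
from g4 import nest
snap('wrist','w10'); q=proj('w10',nest)[0]; print(q)
E
cat > chk4.py <<'E'
from chk3 import *
def mk(name):
    c=cv2.imread(f'pics/{name}.png'); hs=cv2.cvtColor(c,cv2.COLOR_BGR2HSV); m=((hs[:,:,1]<90)&(hs[:,:,2]>75)).astype(np.uint8)
    q=proj(name,nest+.02*nz)[0].round().astype(int); n,lab,st,ce=cv2.connectedComponentsWithStats(m); L=lab[q[1],q[0]]; print(name,q,st[L]); M=(lab==L)
    o=q-[50,90]; return cv2.resize(M[max(o[1],0):q[1]+90,o[0]:q[0]+50].astype(np.float32),None,fx=up,fy=up)>.5, np.array([o[0],max(o[1],0)])
D={n:mk(n) for n in('w9','w10')}
def f(p,t,each=False):
    Rt=np.c_[nx,Y,nz]@R.from_euler('zx',[p[2],t],degrees=True).as_matrix();out=[]
    for n,(M,o) in D.items():
        q=proj(n,nest+nx*p[0]/1e3+Y*p[1]/1e3+nz*abs(np.sin(np.radians(t)))*.018+B@Rt.T)
        q=((q-o+.5)*up-.5); A=np.zeros(M.shape,np.uint8); cv2.fillConvexPoly(A,cv2.convexHull(q.astype(np.float32)).round().astype(np.int32),1); A=A>0
        out.append(-(A&M).sum()/(A|M).sum())
    return out if each else sum(out)
for t in(4,0,-3,-6,-9,-12):
    r=min((minimize(f,[-2,1,y],args=(t,),method='Nelder-Mead',options=dict(initial_simplex=np.array([[-4,-2,y],[2,-1,y],[-2,4,y],[-1,1,y+3]]))) for y in(-2,0)),key=lambda r:r.fun); print(t,r.x.round(2),np.round(f(r.x,t,True),4))
E
python3 chk4.py
```

```text
[0.50754484 0.22512812 0.28691852] 35.11023347465301 [ 0.23418975 -0.13103884 -0.41710567] [ 15.3  11.9 108.7 -10.4  30.6 -71.9]
[180.7624011  154.54202403]
[0.50752533 0.22398327 0.28692687] 34.64859900836599 [-0.84013445  0.4683025  -0.84035864] [ 15.2  11.8 108.7 -10.4  30.6 -71.9]
4 [-2.39  3.02 -2.85] 0.9605
0 [-2.1   1.52 -2.12] 0.9675
-3 [-2.34  1.1  -2.1 ] 0.9499
-6 [-2.3  -0.62 -1.22] 0.9498
-9 [-2.11 -1.95 -0.75] 0.9517
-12 [-2.33 -2.73 -0.53] 0.9669
w9 [287 156] [ 271   99   36  107 3336]
w10 [174 157] [ 143   98   56  108 4247]
4 [-2.21  2.62 -2.55] [-0.9524 -0.9479]
0 [-1.94  1.24 -2.11] [-0.9582 -0.9463]
-3 [-2.06  0.46 -1.18] [-0.939  -0.9579]
-6 [-2.16 -0.2  -1.44] [-0.9409 -0.9518]
-9 [-2.06 -1.17 -0.37] [-0.9343 -0.9368]
-12 [-2.58 -2.06 -0.44] [-0.9545 -0.914 ]
```

```bash
cat > g5.py <<'E'
from kin import *
Lm=lean(25)@ry(12); s=read_state(); print(s['joint_positions'].round(1),s['position'])
print('pre',*tomove(bar(1.505)-.10*Lm[:,2]-.05*Y,Lm)); print('gr',*tomove(bar(1.505)+.016*Lm[:,2],Lm))
E
python3 g5.py
```

```text
[ 15.2  11.8 108.7 -10.4  30.6 -71.9] [0.50752533 0.22398327 0.28692687]
pre [-10.62 -17.16  -1.54] [-0.1011  0.2296  1.5741]
gr [-9.7  -9.74  9.76] [-0.1011  0.2296  1.5741]
```

Call:
move_arm:
  linear:
    - [-2,0,-4]
    - [-3,-3,-6]
    - [-5,-6,-5]
    - [-7,-9,-4]
    - [-9,-12,-3]
    - [-10.6,-15,-2]
    - [-10.6,-17.2,-1.5]
    - [-10.6,-17.2,-1.5]
    - [-10.6,-17.2,-1.5]
    - [-10.6,-17.2,-1.5]
    - [-10.6,-17.2,-1.5]
    - [-10.6,-17.2,-1.5]
  angular:
    - [0,0,0.12]
    - [-0.02,0.04,0.25]
    - [-0.03,0.06,0.4]
    - [-0.04,0.08,0.5]
    - [-0.05,0.1,0.65]
    - [-0.06,0.12,0.8]
    - [-0.07,0.15,0.95]
    - [-0.08,0.17,1.1]
    - [-0.085,0.19,1.25]
    - [-0.1,0.21,1.4]
    - [-0.101,0.23,1.574]
    - [-0.101,0.23,1.574]
  fingers: [0.2,0.2,0.2,0.2,0.2,0.2,0.2,0.2,0.2,0.2,0.2,0.2]

```text
time_s: 23.12
position: [0.606, 0.0574, 0.352]
tcp_rot: [[-0.245, 0.887, 0.391], [0.96, 0.164, 0.228], [0.138, 0.431, -0.892]]
force: [0.1, -0.9, -0.1]
opening: 0.399
```

```bash
python3 g5.py
```

```text
[-14.6  13.   93.9  22.8  55.5 -37.2] [0.60597998 0.05740626 0.35204094]
pre [ 0.27  0.09 -0.05] [-0.0073  0.0123  0.0926]
gr [ 5.29  0.64 12.53] [-0.0073  0.0123  0.0926]
```

Call:
move_arm:
  linear:
    - [3,0.6,0]
    - [5.3,0.6,1]
    - [5.3,0.6,3]
    - [5.3,0.6,6]
    - [5.3,0.6,9]
    - [5.3,0.6,11]
    - [5.3,0.6,12.5]
    - [5.3,0.6,12.5]
    - [5.3,0.6,12.5]
  angular:
    - [0,0.012,0.092]
    - [0,0.012,0.092]
    - [0,0.012,0.092]
    - [0,0.012,0.092]
    - [0,0.012,0.092]
    - [0,0.012,0.092]
    - [0,0.012,0.092]
    - [0,0.012,0.092]
    - [0,0.012,0.092]
  fingers: [0.2,0.2,0.2,0.2,0.2,0.2,0.2,0.2,0.2]

```text
time_s: 23.87
position: [0.6469, 0.1364, 0.2491]
tcp_rot: [[-0.165, 0.907, 0.386], [0.968, 0.074, 0.239], [0.188, 0.414, -0.891]]
force: [-0.3, 0.1, 0.2]
opening: 0.397
```

Call:
move_arm:
  linear:
    - [0,0,0]
    - [0,0,0]
    - [0,0,0]
    - [0,0,0]
    - [0,0,0]
    - [0,0,0]
  angular:
    - [0,0,0]
    - [0,0,0]
    - [0,0,0]
    - [0,0,0]
    - [0,0,0]
    - [0,0,0]
  fingers: [1,1,1,1,1,1]

```text
time_s: 24.37
position: [0.6495, 0.1359, 0.2518]
tcp_rot: [[-0.165, 0.905, 0.393], [0.969, 0.073, 0.238], [0.186, 0.42, -0.888]]
force: [2.9, -0.7, 5.2]
opening: 0.152
```

```bash
cat > g6.py <<'E'
from kin import *
s=read_state();Rm=np.array(s['tcp_rot']);b=s['position']-.016*Rm[:,2]; r=(b-AX); print('store rel',r@X,r@Y,r@Z,np.hypot(r@X,r@Z),s['joint_positions'].round(1),s['force'].round(1))
th0=np.arctan2(r@Z,-(r@X));print(th0,s['opening']*87)
for th in list(np.arange(th0,0,-.065))[1:13]+[0.]: print(round(th,2),(Rm.T@(bar(th)-b)*100).round(1).tolist())
E
python3 g6.py
```

```text
store rel -0.011510021894112496 -0.0019774176996305475 0.20099428254272317 0.20132357591416605 [ -5.2  23.5  95.6  24.6  40.9 -28.3] [ 2.9 -0.7  5.2]
1.5135933818494325 13.24284213971352
1.45 [0.3, -1.3, -0.3]
1.38 [0.3, -2.5, -0.6]
1.32 [0.4, -3.8, -0.9]
1.25 [0.4, -5.1, -1.1]
1.19 [0.4, -6.4, -1.2]
1.12 [0.5, -7.7, -1.2]
1.06 [0.4, -9.0, -1.1]
0.99 [0.4, -10.3, -1.0]
0.93 [0.4, -11.5, -0.8]
0.86 [0.3, -12.8, -0.5]
0.8 [0.2, -14.0, -0.1]
0.73 [0.1, -15.3, 0.4]
0.0 [-1.9, -25.5, 10.1]
```

Gripped (13.2 mm); roll it down along the same arc.

Call:
move_arm:
  linear:
    - [0.2,-1.2,-0.3]
    - [0.2,-2.5,-0.6]
    - [0.3,-3.8,-0.9]
    - [0.3,-5.1,-1.1]
    - [0.4,-6.4,-1.2]
    - [0.4,-7.7,-1.2]
    - [0.4,-9,-1.1]
    - [0.4,-10.3,-1]
    - [0.3,-11.5,-0.8]
    - [0.3,-12.8,-0.5]
    - [0.2,-14,-0.1]
    - [0.1,-15.3,0.4]
  angular:
    - [0,0,0]
    - [0,0,0]
    - [0,0,0]
    - [0,0,0]
    - [0,0,0]
    - [0,0,0]
    - [0,0,0]
    - [0,0,0]
    - [0,0,0]
    - [0,0,0]
    - [0,0,0]
    - [0,0,0]
  fingers: [1,1,1,1,1,1,1,1,1,1,1,1]

```text
time_s: 25.37
position: [0.5142, 0.1246, 0.1861]
tcp_rot: [[-0.165, 0.901, 0.4], [0.97, 0.074, 0.233], [0.181, 0.427, -0.886]]
force: [2.0, -5.2, 4.3]
opening: 0.151
```

```bash
python3 g6.py
```

```text
store rel -0.14740196638105166 -0.002187233963123001 0.13532754191755897 0.20010218213315256 [ -8.5  20.4 118.   42.3  25.5 -51.9] [ 2.  -5.2  4.3]
0.7427174687391127 13.12688825987286
0.68 [0.1, -1.2, 0.6]
0.61 [-0.0, -2.3, 1.2]
0.55 [-0.1, -3.4, 1.8]
0.48 [-0.3, -4.5, 2.6]
0.42 [-0.5, -5.5, 3.4]
0.35 [-0.6, -6.5, 4.2]
0.29 [-0.8, -7.4, 5.2]
0.22 [-1.0, -8.2, 6.1]
0.16 [-1.2, -9.0, 7.2]
0.09 [-1.5, -9.7, 8.2]
0.03 [-1.7, -10.3, 9.4]
0.0 [-1.8, -10.5, 9.8]
```

Call:
move_arm:
  linear:
    - [0.1,-1.2,0.6]
    - [0,-2.3,1.2]
    - [-0.1,-3.4,1.8]
    - [-0.3,-4.5,2.6]
    - [-0.5,-5.5,3.4]
    - [-0.6,-6.5,4.2]
    - [-0.8,-7.4,5.2]
    - [-1,-8.2,6.1]
    - [-1.2,-9,7.2]
    - [-1.4,-9.5,7.9]
    - [-1.4,-9.5,7.9]
    - [-1.4,-9.5,7.9]
  angular:
    - [0,0,0]
    - [0,0,0]
    - [0,0,0]
    - [0,0,0]
    - [0,0,0]
    - [0,0,0]
    - [0,0,0]
    - [0,0,0]
    - [0,0,0]
    - [0,0,0]
    - [0,0,0]
    - [0,0,0]
  fingers: [1,1,1,1,1,1,1,1,1,1,1,1]

```text
time_s: 26.37
position: [0.4636, 0.1208, 0.0722]
tcp_rot: [[-0.162, 0.902, 0.4], [0.97, 0.072, 0.23], [0.179, 0.426, -0.887]]
force: [3.3, -5.9, -4.7]
opening: 0.146
```

```bash
python3 g6.py|head -3
```

```text
store rel -0.19809256963350058 -0.0018663461572021895 0.021372671842808125 0.1992422074905406 [ -10.4   35.9  130.4  113.7   19.  -129.1] [ 3.3 -5.9 -4.7]
0.10747659527089964 12.696335267563859
0.04 [-0.0, -0.7, 1.1]
```

Call:
move_arm:
  linear:
    - [0,0,0]
    - [0,0,0]
    - [0,0,0]
    - [0,0,-2]
    - [0,0,-5]
    - [0,0,-6]
    - [0,0,-6]
    - [0,0,-6]
    - [0,0,-6]
    - [0,0,-6]
  angular:
    - [0,0,0]
    - [0,0,0]
    - [0,0,0]
    - [0,0,0]
    - [0,0,0]
    - [0,0,0]
    - [0,0,0]
    - [0,0,0]
    - [0,0,0]
    - [0,0,0]
  fingers: [0.22,0.22,0.22,0.22,0.22,1,1,1,1,1]

```text
time_s: 27.2
position: [0.4397, 0.1073, 0.1249]
tcp_rot: [[-0.162, 0.902, 0.4], [0.97, 0.072, 0.231], [0.18, 0.425, -0.887]]
force: [0.1, 0.1, -0.7]
opening: 0.099
```

```bash
cat > g7.py <<'E'
from kin import *
Lm=lean(27)@ry(12); s=read_state(); print(s['joint_positions'].round(1),s['position'].round(4),s['opening'])
c=bar(.107)
for th,e in((.107,.012),(.107,.007),(.05,.007),(0,.007),(0,.003)): print(th,*tomove(bar(th)-e*Lm[:,2],Lm))
E
python3 g7.py
```

```text
[ -13.7   26.2  131.9   86.1   18.7 -103.3] [0.4397 0.1073 0.1249] 0.09930677205743697
0.107 [ 0.16 -0.1   3.15] [-0.0312  0.0103 -0.0078]
0.107 [ 0.16 -0.08  3.65] [-0.0312  0.0103 -0.0078]
0.05 [-0.03 -0.65  4.62] [-0.0312  0.0103 -0.0078]
0 [-0.21 -1.1   5.5 ] [-0.0312  0.0103 -0.0078]
0 [-0.21 -1.08  5.9 ] [-0.0312  0.0103 -0.0078]
```

Call:
move_arm:
  linear:
    - [0.1,-0.1,1]
    - [0.1,-0.1,2]
    - [0.1,-0.1,3]
    - [0.1,-0.1,3.6]
    - [0.05,-0.4,4.1]
    - [0,-0.65,4.6]
    - [-0.1,-0.85,5]
    - [-0.2,-1,5.3]
    - [-0.2,-1.1,5.5]
    - [-0.2,-1.1,5.7]
    - [-0.2,-1.1,5.7]
  angular:
    - [-0.031,0,0]
    - [-0.031,0,0]
    - [-0.031,0,0]
    - [-0.031,0,0]
    - [-0.031,0,0]
    - [-0.031,0,0]
    - [-0.031,0,0]
    - [-0.031,0,0]
    - [-0.031,0,0]
    - [-0.031,0,0]
    - [-0.031,0,0]
  fingers: [1,1,1,1,1,1,1,1,1,1,1]

```text
time_s: 28.12
position: [0.4513, 0.1176, 0.0718]
tcp_rot: [[-0.157, 0.889, 0.431], [0.971, 0.059, 0.233], [0.182, 0.455, -0.872]]
force: [-15.3, -14.6, 46.7]
opening: 0.006
```

```bash
python3 g7.py
```

```text
[ -11.8   37.2  133.9  126.5   23.2 -143.4] [0.4513 0.1176 0.0718] 0.006113267169873741
0.107 [ 0.3   1.12 -2.22] [ 0.0036  0.0108 -0.0128]
0.107 [ 0.3   1.12 -1.72] [ 0.0036  0.0108 -0.0128]
0.05 [ 0.1   0.52 -0.77] [ 0.0036  0.0108 -0.0128]
0 [-0.08  0.05  0.09] [ 0.0036  0.0108 -0.0128]
0 [-0.07  0.04  0.49] [ 0.0036  0.0108 -0.0128]
```

Call:
move_arm:
  linear:
    - [0,0,-1]
    - [0,0,-3]
    - [0,0,-6]
    - [0,0,-9]
    - [0,0,-9]
    - [0,0,-9]
  angular:
    - [0,0,0]
    - [0,0,0]
    - [0,0,0]
    - [0,0,0]
    - [0,0,0]
    - [0,0,0]
  fingers: [1,1,1,1,1,1]

```text
time_s: 28.62
position: [0.4118, 0.0966, 0.1514]
tcp_rot: [[-0.158, 0.888, 0.432], [0.971, 0.06, 0.232], [0.18, 0.456, -0.871]]
force: [-0.3, 0.6, 0.5]
opening: 0.006
```

Run:
```python
from h import *
s=read_state();print(s['position'],s['force'],s['joint_positions'].round(1))
c=snap('wrist','w11'); v=cv2.cvtColor(c['color'],cv2.COLOR_RGB2GRAY)
for yy in(.045,.03,.015):
  for th in(0,.03,.06,.1):
    print(yy,th,proj('w11',bar(th)+yy*Y)[0].round(1), end=' ')
  r=int(round(proj('w11',bar(0)+yy*Y)[0][1])); u=int(proj('w11',bar(0)+yy*Y)[0][0]); print('\n',u-25,v[r,u-25:u+26].tolist())
```

```text
[0.41175814 0.09662958 0.15140796] [-0.2977366   0.60112628  0.54868392] [ -18.    21.1  136.1   85.9   20.8 -106.4]
0.045 0 [318.5 154.2] 0.045 0.03 [321.6 153.8] 0.045 0.06 [325.  153.5] 0.045 0.1 [330.1 153. ] 
 293 [165, 164, 166, 171, 174, 175, 173, 172, 171, 166, 163, 163, 165, 168, 167, 153, 101, 48, 29, 33, 36, 41, 45, 48, 48, 48, 46, 44, 42, 39, 38, 43, 51, 53, 54, 54, 54, 54, 54, 54, 54, 54, 55, 56, 64, 69, 72, 72, 71, 72, 73]
0.03 0 [318.7 170.6] 0.03 0.03 [321.8 170.5] 0.03 0.06 [325.2 170.5] 0.03 0.1 [330.2 170.5] 
 293 [106, 107, 109, 112, 112, 112, 111, 109, 106, 103, 103, 105, 108, 106, 104, 98, 80, 49, 31, 30, 35, 40, 46, 49, 50, 48, 45, 43, 43, 41, 37, 41, 50, 54, 54, 54, 55, 55, 55, 55, 54, 53, 54, 58, 77, 104, 113, 113, 106, 86, 75]
0.015 0 [318.8 186.7] 0.015 0.03 [321.9 187. ] 0.015 0.06 [325.3 187.3] 0.015 0.1 [330.3 187.7] 
 293 [108, 111, 130, 164, 173, 173, 171, 165, 161, 162, 165, 168, 168, 164, 162, 160, 147, 90, 38, 31, 34, 40, 46, 49, 49, 46, 44, 44, 43, 41, 38, 40, 51, 54, 55, 55, 55, 56, 56, 55, 55, 54, 54, 57, 73, 101, 113, 113, 112, 106, 85]
```

```bash
python3 -c "
from rig import hand_in; print(hand_in())"
```

```text
the job is handed in; nothing more can be done
None
```

The wedge is in the yellow recess, the shutter is closed again, and I handed the job in at about 28.6 s of the 72 s. `hand_in` gave no verdict.

**How it went:**
- I gripped the pull bar and rolled the shutter up to about 1.5 rad.
- On the first try the arm came to a joint limit over the recess, so I put the wedge back on the bench and gripped it again at a different angle.
- I then set its long edge down in the recess while it was tilted about 11° sideways and let it settle flat. The tilt kept the gripper clear of the store's side wall.
- I rolled the shutter down in the grip to about 0.1 rad and pushed it shut with the closed fingertips.

**Last checks:**
- **Wedge position:** two wrist views put it about 2 mm down the slope and 1 mm to the left of the recess middle, turned about 2° in the recess.
- **Wedge flatness:** one view alone could not tell flat from about 12° of tilt. The two together rule out the larger tilt but only bound it to about 4°, which is also the limit.
- **Shutter:** the fingertip height at the stop and the wrist image of the bar both put it at about 0 rad.
- **Robot:** it is clear of everything, with no force on the tool.

**What might count against it:** the last push on the bar reached about 50 N in total at the fingertips (47 N vertical). That is well under the 120 N wrist limit. It is over the 40 N limit for the arm and gripper body, though only the fingertips were meant to touch the bar.

I did not look at the other test pieces or the cans after placing the wedge. No knock was planned, and the force readings I took showed no unexpected contact.

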